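Unlock the bobbin stand and clear its ribbon rolls

ROBOT

A 6-joint arm with a two-finger parallel gripper is mounted at the origin on the work surface. World frame = base frame: x ahead of the robot, y to its left, z up, the work surface at z = 0. Lengths are in mm, angles in rad, forces in N, time in s.
With the tool pointing down it reaches from about 275 to 825 mm from the base axis. Payload 5.2 kg.
Tool frame: the origin (TCP) lies midway between the tips of the shut fingers; the grasp point (between the pads) lies 19 mm behind it; z points along the fingers, y is the line along which they close (so a half turn about z gives the same grasp; the last joint's range is limited). The gripper opens to 93 mm and grips with 3 to 60 N. Pads are 15 mm wide; open, the fingers measure 128 mm over their backs; the gripper's body (75 mm by 188 mm) begins 65 mm behind the grasp point.
Start: joints at [-1.369, 0.259, 1.535, -0, 1.348, -0.203], TCP at [216.63, -505.546, 218.653] pointing down, gripper open.
Joint ranges: [-3.14, 3.14], [-0.91, 2.08], [0.19, 2.58], [-1.22, 4.36], [0.22, 2.71], [-3.12, 3.12]. Speed limits (rad/s): [2.57, 2.57, 3.14, 3.14, 3.14, 3.14].

INTERFACE

Orientations are given as a unit quaternion [x, y, z, w].
In Python, from workcell import manip gives the robot as it stands.
- The arm moves only by the tool arm_command, never from a script. Its argument "steps" is a list of rows, each an object of numbers: "claw": the opening, from 0 (shut) to 1 (fully open); "tx", "ty", "tz": the shift along the tool's x, y, z scaled (see below); "twist": the turn about the tool's z scaled (see below). A call has 1 to 12 rows; each row shifts and turns the commanded pose from where the row before left it, along the tool's axes as they then stand; what a row does not reach is not made up. The controller multiplies each number of a shift by 0.05 m and each number of a turn by 360 degrees. A row lasts 1/10 s, in which the tool goes at most 50 mm and 8.59 degrees, less where a joint would pass 70% of its speed; a pose out of reach is approached as far as the arm can. A call with a number of a shift or a turn outside -1 to 1 is refused whole. A call with a gripper value outside its range is refused whole. The fingers move at their own pace and stop on an object; "newtons" is the grip in N (left out, the last holds). Time passes only in rows, so rows that do not move let the fingers close. It gives the time, the measured TCP pose, the force, the opening and the grip force at its end, in the units of the state.
- manip.get_state(): the state, without advancing time (a new reading comes with each control period).
- manip.get_image(name): name is "side" or "top"; returns a dict with "frame" (384x512x3 uint8, blue, green, red), "fx", "fy", "cx", "cy" (pixels), "position" and "orientation" of the camera in the world. Camera axes: x right, y down, z forward; pixel columns grow to the right and rows downward; lengths in mm; the calibration is good to about 2 mm. A picture is of the moment at which its call begins. There is no depth.
- manip.job_done(): hands the job in; it is judged then, once.
The state is a dict: "time_s": time; "joints": joint angles; "qvel": joint speeds; "effort": joint torques, N m; "ee_pos": TCP position; "eef_rot": TCP orientation; "wrist_force": force on the tool from outside, world axes, zero at the start; "ft_torque": the same for the moment, N m; "grip_width": finger opening in mm; "grip_force": force on a finger pad.
Only numpy, scipy, OpenCV 4.12 (cv2) and the standard library are available. Lean on these libraries where they do the work, as an engineer would, in place of code of your own. Each camera call takes 0.05 s, during which the arm holds its last target. There are 200 camera calls.

TASK

Take the mallet from its cork mat and knock the bobbin stand's release peg fully down with it (never with the hand), so that the keeper draws back; then slide every ribbon roll straight up off its spindle and stand it flat on the floor of the wooden tray, none on top of another. Grip the rolls gently, with less than 40 newtons, finish with the mallet standing head down in the middle of its mat and everything let go, and leave the bangles, jar and lamp holder alone.

Things in the scene. Friction and masses are not known exactly. Their poses are not given: they have to be found in the camera images.
- stand: fixed dark wooden bobbin stand. Origin on the table under the middle of the spindle row; y along the row, x away from the robot. Base 350 mm (y), x -45 to +130 mm, 20 mm high. Four upright steel spindles 18 mm thick at x=0, y=-135, -45, 45, 135 mm, from z=20 to z=75 mm. A block 30 mm high (x -128 to -42, y within 35 mm) carries the release peg. Without yaw its axes are the world's.
- peg (a joint): travel of the steel release peg, m: 0 up, 0.016 fully down. Sprung and stiff: it takes about 12 to 15 N to push down; friction keeps it at whatever depth it was driven to. It draws the keeper back by three times its own travel. Straight-down blows or a steady push with the mallet's face both work.
- peg_top (a point): centre of the top of the release peg (18 mm diameter, upright). It stands 22 mm above its block when up and 6 mm when home (z about 52 mm, then 36 mm).
- keeper (a joint): travel of the keeper, m: 0 locked, 0.048 open; moved only by the peg. A steel bar behind the spindle row (z 28 to 60 mm) with four 12 mm wide prongs (z 54 to 60 mm) that reach towards the row, over the far half of the rolls, to 11 mm from each spindle axis, and stop the rolls lifting. Open, the prong tips are 59 mm from the axes, on the +x side.
- mallet: round wooden mallet standing head down, handle up. Head 60 mm diameter, 45 mm high; handle 24 mm diameter from there to 121 mm, then a 31 mm wide end knob up to 133 mm. Origin at the centre of the head's flat face (the striking face, underneath), z up the handle. About 0.35 kg, balanced low.
- mat: fixed round cork mat, the mallet's place: 90 mm diameter, 3 mm thick, origin at the centre of its underside.
- tray: fixed shallow wooden tray, outside 190 (x) by 240 (y) by 10 mm high, walls and floor 5 mm. Origin at the centre of its underside; inner floor at z=5 mm, room for four rolls side by side.
- roll1: wound ribbon roll: a squat upright ring, 60 mm outer diameter, 26 mm hole, 28 mm high, about 90 g. Origin at the centre of its underside, z along its axis. Starts on one of the spindles; absent (None) in some starts. Delicate: grip force (each finger) under 40 N; 20 to 30 N holds it.
- roll2: wound ribbon roll: a squat upright ring, 60 mm outer diameter, 26 mm hole, 28 mm high, about 90 g. Origin at the centre of its underside, z along its axis. Starts on one of the spindles; absent (None) in some starts. Delicate: grip force (each finger) under 40 N; 20 to 30 N holds it.
- roll3: wound ribbon roll: a squat upright ring, 60 mm outer diameter, 26 mm hole, 28 mm high, about 90 g. Origin at the centre of its underside, z along its axis. Starts on one of the spindles; absent (None) in some starts. Delicate: grip force (each finger) under 40 N; 20 to 30 N holds it.
- roll4: wound ribbon roll: a squat upright ring, 60 mm outer diameter, 26 mm hole, 28 mm high, about 90 g. Origin at the centre of its underside, z along its axis. Starts on one of the spindles; absent (None) in some starts. Delicate: grip force (each finger) under 40 N; 20 to 30 N holds it.
- kada: bystander, loose: gold kada, a ring 70 mm wide and 11 mm high lying flat; origin at the centre of its underside. Leave it alone.
- glass_bangle: bystander, loose: orange glass bangle, 68 mm wide, 8 mm high, lying flat; origin at the centre of its underside. Leave it alone.
- lamp_holder: bystander, loose: brass bayonet lamp holder, 48 mm wide foot, 55 mm high; origin at the centre of its underside. Leave it alone.
- polish_jar: bystander, loose: small amber jar, 52 mm wide, 60 mm high; origin at the centre of its underside. Leave it alone.
- copper_bangle: bystander, loose: copper bangle, 72 mm wide, 9 mm high, lying flat; origin at the centre of its underside. Leave it alone.
Mind the look-alikes: they are no part of the job. Leave any grey look-alike of the roll4 alone.

How it is judged (in metres and radians):
On the way:
1. the release peg is driven fully down with the mallet on it (value of joint peg above 0.0135 m and contact force between mallet and stand above 2 N and horizontal distance between mallet and peg_top below 0.03 m), for 0.05 s.
At the end, for the whole second after the job is handed in: every roll present stands flat on the tray's inner floor (within 5 mm of floor height, tilt under 0.12 rad, wholly inside), at rest; the peg is still down (over 12.5 mm); the mallet stands on its mat, head down, within 30 mm of the centre, at rest (x of roll1 in the frame of tray between -0.068 and 0.068 m and y of roll1 in the frame of tray between -0.093 and 0.093 m and z of roll1 in the frame of tray between 0.002 and 0.01 m and angle between each of roll1, roll2, roll3, roll4, mallet's own z axis and vertical below 0.12 rad and linear speed of each of roll1, roll2, roll3, roll4, mallet below 0.02 m/s and x of roll2 in the frame of tray between -0.068 and 0.068 m and y of roll2 in the frame of tray between -0.093 and 0.093 m and z of roll2 in the frame of tray between 0.002 and 0.01 m and x of roll3 in the frame of tray between -0.068 and 0.068 m and y of roll3 in the frame of tray between -0.093 and 0.093 m and z of roll3 in the frame of tray between 0.002 and 0.01 m and x of roll4 in the frame of tray between -0.068 and 0.068 m and y of roll4 in the frame of tray between -0.093 and 0.093 m and z of roll4 in the frame of tray between 0.002 and 0.01 m and value of joint peg above 0.0125 m and horizontal distance between mallet and mat below 0.03 m and height (world z) of mallet below 0.012 m); the robot touches nothing.
It fails at once if a ribbon roll is gripped with more than 45 N (the two fingers' forces on it add up to over 90 N) (contact force between the fingers and roll1 above 90 N or contact force between the fingers and roll2 above 90 N or contact force between the fingers and roll3 above 90 N or contact force between the fingers and roll4 above 90 N).
It fails at once if the release peg is pushed by the hand or arm instead of the mallet (contact force between any of the fingers, the arm and stand above 2 N and velocity of joint peg above 0.004 m/s).
It fails at once if a bystander is moved by more than 25 mm (distance of any of kada, glass_bangle, lamp_holder, polish_jar, copper_bangle from where it was at the start of the episode above 0.025 m).
Of roll1, roll2, roll3, roll4 only 3 to 4 are there at a start; the rules pass over those that are not, and their reading is None.
At some moment in a run one of mallet may be knocked a few centimetres aside while the robot is not near it.
Once in a run the grip may slacken for a moment while it holds something.
It also fails if it takes over 210 s, if anything falls off the work surface, if the arm or the gripper's body presses on something with over 40 N, if the wrist force passes 120 N, or if a joint passes its speed limit or range.

## Working session

There is one attempt and no reset: what is moved stays moved. The work goes in short steps, Python scripts to look and compute and a tool call to move; the robot and the scene stay as the last step left them, time stands still between calls to the robot, and variables do not carry over. Pictures are saved under pics/ and viewed, at most 17 in all, crops included, and the job is handed in when it is done.

Besides the shell and the picture viewer there is one more tool, called as a command line: name --argument value ..., lists and objects as JSON in quotes. arm_command: Moves the arm, as the interface text tells. Shifts and turns lie within -1 to 1; 1 stands for 0.05 m of shift or 360 degrees of turn. Its arguments: {"type":"object","properties":{"steps":{"type":"array"},"newtons":{"type":"number"}},"required":["steps"]}

```bash
mkdir -p pics; cat > h.py <<'E'
import numpy as np, cv2
from scipy.spatial.transform import Rotation as R
from workcell import manip
def snap(n,f=None):
    im=manip.get_image(n)
    if f: cv2.imwrite('pics/'+f,im['frame'])
    return im
def ray(im,u,v):
    d=np.array([(u-im['cx'])/im['fx'],(v-im['cy'])/im['fy'],1.0])
    return np.array(im['position']),R.from_quat(im['orientation']).apply(d)
def onz(im,u,v,z):
    p,d=ray(im,u,v); return p+d*(z-p[2])/d[2]
def proj(im,P):
    c=R.from_quat(im['orientation']).inv().apply(np.array(P,float)-np.array(im['position']))
    return np.array([im['fx']*c[...,0]/c[...,2]+im['cx'],im['fy']*c[...,1]/c[...,2]+im['cy']]).T
E
python3 - <<'E'
from h import *
for n in('top','side'):
    im=snap(n,n+'0.png'); print(n,im['fx'],im['cx'],im['cy'],im['position'],im['orientation'])
s=manip.get_state(); print(s)
E
```

```text
top 379.4482177920634 256.0862802892262 192.7879940124445 [ 387.38639383  -56.284319   1010.3314951 ] [-0.68185155  0.72441378 -0.07440518  0.06904357]
side 425.7522503621807 259.2514525905074 195.67233350928 [204.51284066 517.51876161 941.92596116] [-0.2634838   0.90807043 -0.31440415  0.08446544]
{'time_s': 0.1, 'joints': array([-1.36883653e+00,  2.59278448e-01,  1.53595457e+00,  1.65720918e-06,
        1.34798407e+00, -2.02795246e-01]), 'qvel': array([-1.52400698e-03, -3.49206793e-03, -3.61475681e-03,  1.30866058e-04,
       -4.46347213e-05,  1.24130656e-03]), 'effort': array([ 1.28828782e-03, -4.38216662e+01, -2.84641635e+01,  7.19112391e-02,
        3.63456574e-02, -5.96352288e-05]), 'ee_pos': array([ 216.51310866, -505.07065803,  217.90400486]), 'eef_rot': array([ 9.79591182e-01,  2.00998650e-01,  1.14725501e-06, -8.12215921e-04]), 'wrist_force': array([-0.90006487, -0.45493812,  0.41435931]), 'ft_torque': array([-0.02704598,  0.04862298,  0.02566104]), 'grip_force': 0.0, 'grip_width': 93.00080011186935}
```

View pics/top0.png

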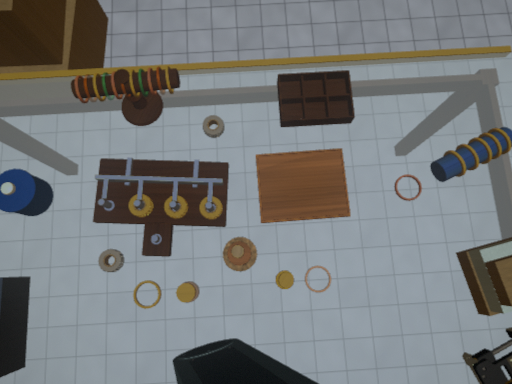

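View pics/side0.png

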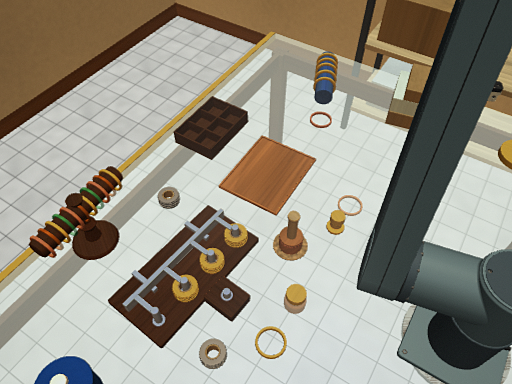

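The top view shows three yellow rolls at (140,206), (175,207) and (210,208), with the left spindle (109,205) empty. The peg is at (156,239), the mallet on its mat at (239,254) and the tray at (302,186). The rings at (213,126) and (111,260) are grey look-alikes. The yellow rings on spindles fit the description, so I'll check them in an enlarged crop.

```bash
python3 - <<'E'
import cv2,numpy as np
from h import *
a=cv2.imread('pics/top0.png')[150:275,90:270]
cv2.imwrite('pics/crop1.png',cv2.resize(a,None,fx=4.4,fy=4.4,interpolation=cv2.INTER_CUBIC))
im=snap('top');f=im['frame'];hsv=cv2.cvtColor(f,cv2.COLOR_BGR2HSV)
for nm,lo,hi in(('yellow',(18,120,90),(32,255,255)),('brown',(5,90,60),(17,220,230)),('dark',(0,40,15),(20,255,75))):
    m=cv2.inRange(hsv,lo,hi)
    for c in cv2.findContours(m,cv2.RETR_EXTERNAL,cv2.CHAIN_APPROX_NONE)[0]:
        if cv2.contourArea(c)>60:
            r=cv2.minAreaRect(c);print(nm,[np.round(x,1) for x in r[:2]],round(r[2],1),cv2.contourArea(c))
            if nm!='yellow' and cv2.contourArea(c)>1500: print(cv2.boxPoints(r).round(1).tolist())
for n,u,v,z in(('peg',156,239,52),('mal',238,253,133),('s1',109,205,75)):print(n,onz(im,u,v,z).round(1))
E
```

```text
yellow [array([186., 292.]), array([17. , 18.4])] 45.0 250.0
yellow [array([146.8, 293.8]), array([24.7, 26.9])] 45.0 520.5
yellow [array([284. , 279.5]), array([17., 16.])] 90.0 217.0
yellow [array([210.8, 207.3]), array([22.6, 21.9])] 45.0 231.0
yellow [array([175.5, 206.5]), array([21., 23.])] 90.0 248.0
yellow [array([140.2, 205.2]), array([23.3, 22.6])] 45.0 263.5
yellow [array([255.5,  74.4]), array([ 30.8, 510.9])] 87.0 2543.0
brown [array([239.5, 254. ]), array([32., 31.])] 90.0 783.5
brown [array([192.5, 189.5]), array([ 9., 29.])] 90.0 139.5
brown [array([219.5, 187. ]), array([18., 13.])] 90.0 103.5
brown [array([407.5, 187. ]), array([24., 25.])] 90.0 473.5
brown [array([302.5, 185.1]), array([67.9, 88.8])] 85.6 5771.0
[[255.6999969482422, 154.60000610351562], [344.20001220703125, 147.8000030517578], [349.3999938964844, 215.5], [260.8999938964844, 222.3000030517578]]
brown [array([81.8, 88.5]), array([27.4, 15.6])] 87.4 295.5
brown [array([117. ,  86.7]), array([30. , 13.2])] 55.7 124.0
brown [array([155.7,  82.9]), array([31.7, 20.1])] 81.9 176.5
brown [array([87.2, 46.6
[... 855 characters left out ...]
125, 70.19999694824219], [353.6000061035156, 122.19999694824219], [280.0, 126.30000305175781]]
dark [array([153.7,  79.3]), array([21.3,  6.4])] 76.8 89.0
dark [array([138.6,  95.1]), array([60.2, 40.4])] 73.3 1447.0
dark [array([173.5,  77.7]), array([20.3,  9.2])] 82.9 147.0
dark [array([162.3,  78.3]), array([21.4,  5.9])] 80.0 86.0
dark [array([88.6, 34.7]), array([34.1, 70.7])] 6.3 2117.5
[[67.80000305175781, 68.0], [75.5999984741211, -2.299999952316284], [109.5, 1.5], [101.69999694824219, 71.69999694824219]]
dark [array([32.5, 33. ]), array([65., 66.])] 0.0 3951.0
[[0.0, 66.0], [0.0, 0.0], [65.0, 0.0], [65.0, 66.0]]
peg [481.3 188.8  52. ]
mal [430.1 -18.7 133. ]
s1 [570.9 299.4  75. ]
```

View pics/crop1.png

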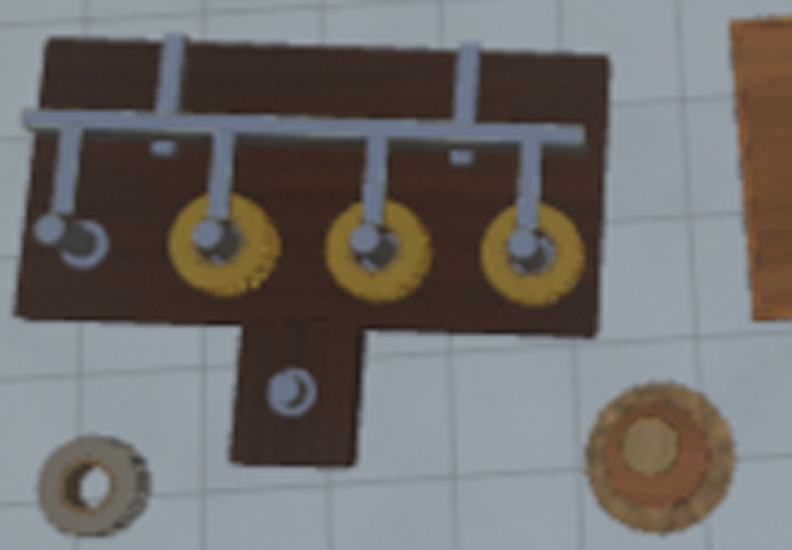

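The crop confirms three gold rolls under the prongs and an empty left spindle. Spindle tops are at about (101,202), (137,203), (173,204) and (209,205), with the peg top at (154.8,238), the mallet knob at (237.3,251) and the mat at (240,254).

```bash
python3 - <<'E'
from h import *
t=snap('top')
S=[onz(t,u,v,75) for u,v in((100.9,202.2),(137.0,203.4),(172.7,204.3),(208.6,205.2))]
for s in S:print('spindle',s.round(1))
d=S[0]-S[3];print('len',np.linalg.norm(d),'yaw',np.arctan2(-d[0],d[1]))
yaw=np.arctan2(-d[0],d[1]);o=np.mean(S,0)
print('origin',o)
print('peg',onz(t,154.8,238,52).round(1),'knob',onz(t,237.3,250.9,133).round(1),'mat',onz(t,239.5,254,3).round(1),'head',onz(t,239,252.4,45).round(1))
T=np.array([onz(t,u,v,10) for u,v in((255.7,154.6),(344.2,147.8),(349.4,215.5),(260.9,222.3))])
print(T.round(1),T.mean(0).round(1),np.linalg.norm(T[1]-T[0]),np.linalg.norm(T[2]-T[1]))
d=T[0]-T[1];print('tray yaw',np.arctan2(-d[0],d[1]))
for n,u,v,z in(('kada',146.8,293.8,5),('jar',186,292,60),('lamp',284,279.5,55),('cb',318,279,5)):print(n,onz(t,u,v,z).round(0))
# side check
im=snap('side');print('side proj',proj(im,[onz(t,154.8,238,52),onz(t,237.3,250.9,133),S[0],S[3],T.mean(0),onz(t,239.5,254,3)]).round(1))
print(R.from_quat(manip.get_state()['eef_rot']).as_matrix().round(3))
cv2.imwrite('pics/c2.png',cv2.resize(im['frame'][180:360,100:330],None,fx=3.3,fy=3.3,interpolation=cv2.INTER_CUBIC))
E
```

```text
spindle [579.2 319.8  75. ]
spindle [570.7 229.7  75. ]
spindle [563.1 140.6  75. ]
spindle [555.4  51.1  75. ]
len 269.7729801481331 yaw -0.08864127270512018
origin [567.10124361 185.27835939  75.        ]
peg [484.  191.8  52. ] knob [435.  -17.4 133. ] mat [433.6 -17.    3. ] head [435.7 -17.5  45. ]
[[ 700.2  -75.7   10. ]
 [ 705.1 -320.7   10. ]
 [ 516.7 -314.2   10. ]
 [ 512.7  -78.1   10. ]] [ 608.7 -197.2   10. ] 245.061962279035 188.5335310493759
tray yaw 0.019732299050095114
kada [347. 225.   5.]
jar [348. 115.  60.]
lamp [ 363. -125.   55.]
cb [ 357. -216.    5.]
side proj [[226.3 289.8]
 [293.3 215. ]
 [154.6 309.8]
 [234.8 226.3]
 [268.3 170.8]
 [289.8 244.6]]
[[ 0.919  0.394 -0.   ]
 [ 0.394 -0.919  0.001]
 [ 0.    -0.001 -1.   ]]
```

View pics/c2.png

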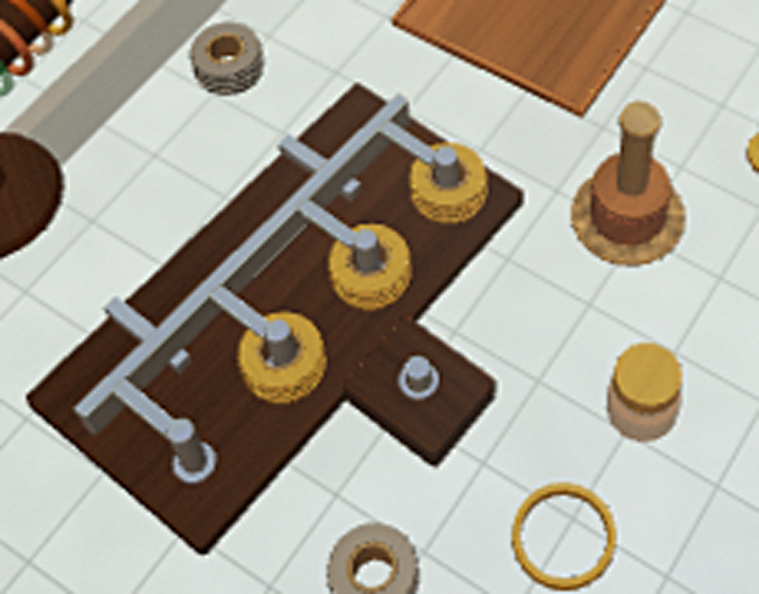

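The side view agrees with the top one: peg near (227,292), knob (294,215), spindles within about 1 px. I'll turn to a closing line of -30° in the world. That clears the neighbouring rolls, the prongs and the tray walls.

arm_command --steps '[{"claw": 1,"twist": -0.0205},{"claw": 1,"twist": -0.0205},{"claw": 1,"twist": -0.0205},{"claw": 1,"twist": -0.0205},{"claw": 1,"twist": -0.0205},{"claw": 1},{"claw": 1}]'

```text
invalid input at $.steps[0]: expected keys claw, tx, ty, tz, twist
```

```bash
cat >> h.py <<'E'
def plan(*pts):
    s=manip.get_state();M=R.from_quat(s['eef_rot']);p=s['ee_pos']
    print('ee',p.round(1),'y-angle',np.degrees(np.arctan2(*M.as_matrix()[[1,0],1])).round(1),'z',M.as_matrix()[:,2].round(3),'w',round(s['grip_width'],1),'F',round(s['grip_force'],1),'wf',s['wrist_force'].round(1),'t',s['time_s'])
    for q in pts:
        q=np.array(q,float);d=M.inv().apply(q-p)/50;print(q,'total',d.round(3));p=q
E
python3 -c "
from h import *
plan((434.5,-17,200),(434.5,-17,84))"
```

```text
ee [ 216.6 -505.3  218.3] y-angle -66.8 z [-0.     0.001 -1.   ] w 93.1 F 0.0 wf [0.1 0.3 1.3] t 0.25
[434.5 -17.  200. ] total [ 7.853 -7.26   0.373]
[434.5 -17.   84. ] total [-0.00e+00  2.00e-03  2.32e+00]
```

arm_command --steps '[{"claw": 1,"tx": 0,"ty": 0,"tz": 0,"twist": -0.0205},{"claw": 1,"tx": 0,"ty": 0,"tz": 0,"twist": -0.0205},{"claw": 1,"tx": 0,"ty": 0,"tz": 0,"twist": -0.0205},{"claw": 1,"tx": 0,"ty": 0,"tz": 0,"twist": -0.0205},{"claw": 1,"tx": 0,"ty": 0,"tz": 0,"twist": -0.0205},{"claw": 1,"tx": 0,"ty": 0,"tz": 0,"twist": 0},{"claw": 1,"tx": 0,"ty": 0,"tz": 0,"twist": 0},{"claw": 1,"tx": 0,"ty": 0,"tz": 0,"twist": 0}]'

```text
time_s: 1.05
ee_pos: [216.6, -505.5, 218.6]
eef_rot: [0.866, 0.5, 0.0, -0.0]
wrist_force: [0.2, -0.2, 0.1]
grip_width: 93.0
grip_force: 0.0
```

```bash
python3 -c "
from h import *
plan((434.5,-17,200),(434.5,-17,84))"
```

```text
ee [ 216.6 -505.5  218.6] y-angle -30.1 z [-0.  0. -1.] w 93.0 F 0.0 wf [ 0.2 -0.2  0.1] t 1.05
[434.5 -17.  200. ] total [10.639 -1.121  0.373]
[434.5 -17.   84. ] total [-0.    0.    2.32]
```

arm_command --steps '[{"claw": 1,"tx": 0.5,"ty": -0.1,"tz": 0,"twist": 0},{"claw": 1,"tx": 1.0,"ty": -0.1,"tz": 0,"twist": 0},{"claw": 1,"tx": 1.0,"ty": -0.1,"tz": 0,"twist": 0},{"claw": 1,"tx": 1.0,"ty": -0.1,"tz": 0,"twist": 0},{"claw": 1,"tx": 1.0,"ty": -0.1,"tz": 0,"twist": 0},{"claw": 1,"tx": 1.0,"ty": -0.1,"tz": 0,"twist": 0},{"claw": 1,"tx": 1.0,"ty": -0.1,"tz": 0,"twist": 0},{"claw": 1,"tx": 1.0,"ty": -0.1,"tz": 0,"twist": 0},{"claw": 1,"tx": 1.0,"ty": -0.1,"tz": 0,"twist": 0},{"claw": 1,"tx": 1.0,"ty": -0.1,"tz": 0,"twist": 0},{"claw": 1,"tx": 0.8,"ty": -0.1,"tz": 0,"twist": 0},{"claw": 1,"tx": 0.3,"ty": 0,"tz": 0.3,"twist": 0}]'

```text
time_s: 2.25
ee_pos: [434.3, -17.7, 205.3]
eef_rot: [0.865, 0.501, 0.002, 0.001]
wrist_force: [0.7, -0.6, 0.5]
grip_width: 93.2
grip_force: 0.0
```

```bash
python3 -c "
from h import *
plan((434.5,-17,84))
t=snap('top','t1.png');snap('side','s1.png')
a=np.hstack([cv2.imread('pics/t1.png')[150:330,80:270],cv2.imread('pics/s1.png')[160:340,180:370]]);cv2.imwrite('pics/v1.png',cv2.resize(a,None,fx=2,fy=2))"
```

```text
ee [434.3 -17.7 205.3] y-angle -29.8 z [ 0.005 -0.    -1.   ] w 93.2 F 0.0 wf [ 0.7 -0.6  0.5] t 2.25
[434.5 -17.   84. ] total [ 0.009 -0.014  2.426]
```

View pics/v1.png

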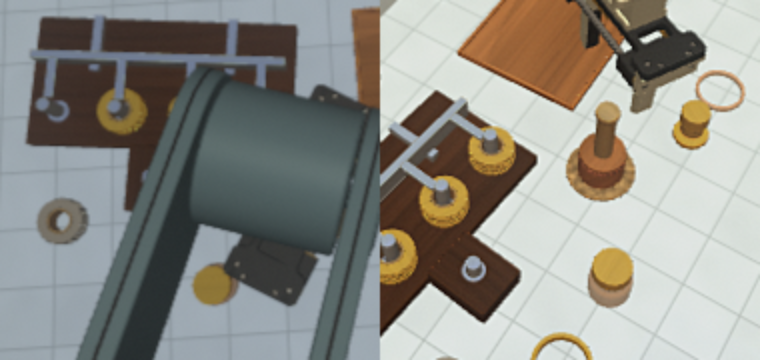

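The mallet is unmoved (side-view knob still at 293,216) and the hand is above it. I'll descend and grip.

arm_command --steps '[{"claw": 1,"tx": 0.01,"ty": -0.014,"tz": 0.2,"twist": 0},{"claw": 1,"tx": 0,"ty": 0,"tz": 0.4,"twist": 0},{"claw": 1,"tx": 0,"ty": 0,"tz": 0.5,"twist": 0},{"claw": 1,"tx": 0,"ty": 0,"tz": 0.5,"twist": 0},{"claw": 1,"tx": 0,"ty": 0,"tz": 0.5,"twist": 0},{"claw": 1,"tx": 0,"ty": 0,"tz": 0.3,"twist": 0},{"claw": 1,"tx": 0,"ty": 0,"tz": 0,"twist": 0},{"claw": 0.4,"tx": 0,"ty": 0,"tz": 0,"twist": 0},{"claw": 0.2,"tx": 0,"ty": 0,"tz": 0,"twist": 0},{"claw": 0,"tx": 0,"ty": 0,"tz": 0,"twist": 0},{"claw": 0,"tx": 0,"ty": 0,"tz": 0,"twist": 0},{"claw": 0,"tx": 0,"ty": 0,"tz": 0,"twist": 0}]' --newtons 50

```text
time_s: 3.55
ee_pos: [432.2, -20.0, 84.1]
eef_rot: [0.866, 0.501, 0.0, 0.0]
wrist_force: [1.5, 0.2, 0.2]
grip_width: 57.3
grip_force: 0.0
```

arm_command --steps '[{"claw": 0,"tx": 0,"ty": 0,"tz": 0,"twist": 0},{"claw": 0,"tx": 0,"ty": 0,"tz": 0,"twist": 0},{"claw": 0,"tx": 0,"ty": 0,"tz": 0,"twist": 0},{"claw": 0,"tx": 0,"ty": 0,"tz": 0,"twist": 0},{"claw": 0,"tx": 0,"ty": 0,"tz": 0,"twist": 0}]'

```text
time_s: 4.05
ee_pos: [432.2, -20.0, 83.7]
eef_rot: [0.866, 0.501, 0.0, 0.0]
wrist_force: [0.8, -1.0, -0.5]
grip_width: 27.4
grip_force: 50.0
```

```bash
python3 -c "
from h import *
plan((434.5,-17,180),(484,191.5,180),(484,191.5,135))"
```

```text
ee [432.2 -20.   83.7] y-angle -29.9 z [ 0. -0. -1.] w 27.4 F 50.0 wf [ 0.8 -1.  -0.5] t 4.05
[434.5 -17.  180. ] total [ 0.076  0.011 -1.927]
[484.  191.5 180. ] total [ 4.108 -1.221 -0.   ]
[484.  191.5 135. ] total [-0.  -0.   0.9]
```

arm_command --steps '[{"claw": 0,"tx": 0,"ty": 0,"tz": -0.2,"twist": 0},{"claw": 0,"tx": 0,"ty": 0,"tz": -0.4,"twist": 0},{"claw": 0,"tx": 0,"ty": 0,"tz": -0.5,"twist": 0},{"claw": 0,"tx": 0,"ty": 0,"tz": -0.5,"twist": 0},{"claw": 0,"tx": 0,"ty": 0,"tz": -0.2,"twist": 0},{"claw": 0,"tx": 0,"ty": 0,"tz": 0,"twist": 0},{"claw": 0,"tx": 0,"ty": 0,"tz": 0,"twist": 0},{"claw": 0,"tx": 0,"ty": 0,"tz": 0,"twist": 0}]'

```text
time_s: 4.85
ee_pos: [430.8, -19.6, 172.3]
eef_rot: [0.866, 0.501, -0.001, -0.001]
wrist_force: [-0.0, -0.1, -4.3]
grip_width: 27.3
grip_force: 50.0
```

```bash
python3 -c "
from h import *
plan((484,191.5,180))
im=snap('side','s2.png');cv2.imwrite('pics/v2.png',cv2.resize(im['frame'][130:290,220:400],None,fx=3.5,fy=3.5))
p=manip.get_state()['ee_pos'];print(proj(im,[p,p+[0,0,19],p-[0,0,36],p-[0,0,81]]))"
```

```text
ee [430.8 -19.6 172.3] y-angle -29.9 z [-0.003  0.001 -1.   ] w 27.3 F 50.0 wf [-0.  -0.1 -4.3] t 4.85
[484.  191.5 180. ] total [ 4.19  -1.184 -0.153]
[[296.61264379 204.94385185]
 [297.30855526 199.83038657]
 [295.35180626 214.20831905]
 [293.87387003 225.06799863]]
```

View pics/v2.png

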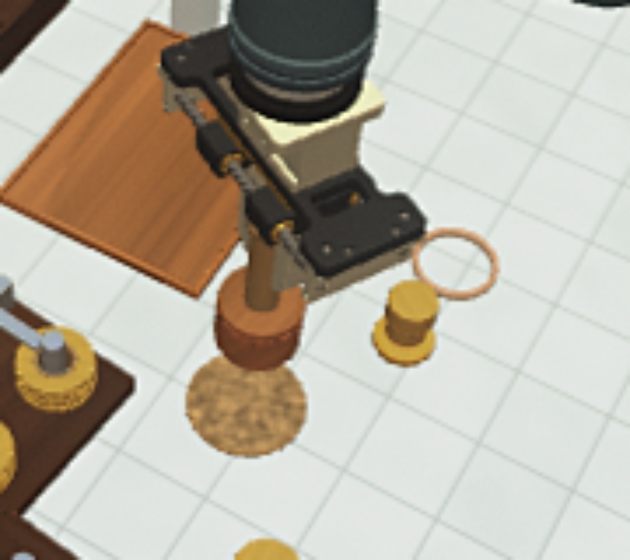

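The mallet hangs upright with its head near (294,226), and the mat is left at (290,245). Next I'll move over the peg.

arm_command --steps '[{"claw": 0,"tx": 0.2,"ty": -0.05,"tz": 0,"twist": 0},{"claw": 0,"tx": 0.5,"ty": -0.15,"tz": 0,"twist": 0},{"claw": 0,"tx": 0.6,"ty": -0.2,"tz": 0,"twist": 0},{"claw": 0,"tx": 0.7,"ty": -0.2,"tz": 0,"twist": 0},{"claw": 0,"tx": 0.7,"ty": -0.2,"tz": 0,"twist": 0},{"claw": 0,"tx": 0.7,"ty": -0.2,"tz": 0,"twist": 0},{"claw": 0,"tx": 0.5,"ty": -0.15,"tz": 0,"twist": 0},{"claw": 0,"tx": 0.2,"ty": -0.05,"tz": 0,"twist": 0},{"claw": 0,"tx": 0,"ty": 0,"tz": 0,"twist": 0},{"claw": 0,"tx": 0,"ty": 0,"tz": 0,"twist": 0},{"claw": 0,"tx": 0,"ty": 0,"tz": 0,"twist": 0}]'

```text
time_s: 6.0
ee_pos: [481.8, 186.6, 173.4]
eef_rot: [0.866, 0.5, -0.001, 0.0]
wrist_force: [0.7, -0.1, -3.3]
grip_width: 27.6
grip_force: 50.0
```

```bash
python3 -c "
from h import *
plan((482,188.5,137),(482,188.5,117))
im=snap('side','s3.png');cv2.imwrite('pics/v3.png',cv2.resize(im['frame'][170:340,120:320],None,fx=3.5,fy=3.5))"
```

```text
ee [481.8 186.6 173.4] y-angle -30.0 z [-0.001 -0.001 -1.   ] w 27.6 F 50.0 wf [ 0.7 -0.1 -3.3] t 6.0
[482.  188.5 137. ] total [ 0.036 -0.015  0.728]
[482.  188.5 117. ] total [0.  0.  0.4]
```

View pics/v3.png

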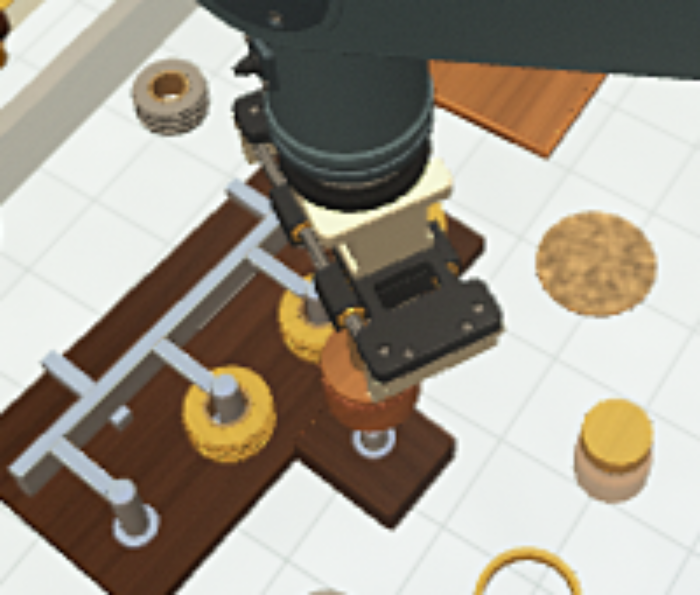

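The head is over the peg, with its lower rim at crop (370,430) just above the peg at (376,440). I'll press down.

arm_command --steps '[{"claw": 0,"tx": 0.036,"ty": -0.015,"tz": 0.2,"twist": 0},{"claw": 0,"tx": 0,"ty": 0,"tz": 0.3,"twist": 0},{"claw": 0,"tx": 0,"ty": 0,"tz": 0.2,"twist": 0},{"claw": 0,"tx": 0,"ty": 0,"tz": 0.1,"twist": 0},{"claw": 0,"tx": 0,"ty": 0,"tz": 0.1,"twist": 0},{"claw": 0,"tx": 0,"ty": 0,"tz": 0.1,"twist": 0},{"claw": 0,"tx": 0,"ty": 0,"tz": 0.05,"twist": 0},{"claw": 0,"tx": 0,"ty": 0,"tz": 0,"twist": 0}]'

```text
time_s: 6.85
ee_pos: [483.1, 189.9, 122.6]
eef_rot: [0.866, 0.501, 0.001, 0.0]
wrist_force: [-2.6, -0.4, 5.7]
grip_width: 27.3
grip_force: 50.0
```

arm_command --steps '[{"claw": 0,"tx": 0,"ty": 0,"tz": 0.06,"twist": 0},{"claw": 0,"tx": 0,"ty": 0,"tz": 0.06,"twist": 0},{"claw": 0,"tx": 0,"ty": 0,"tz": 0,"twist": 0}]'

```text
time_s: 7.15
ee_pos: [483.3, 190.0, 116.9]
eef_rot: [0.866, 0.501, 0.001, 0.0]
wrist_force: [-2.5, -0.0, 7.7]
grip_width: 27.5
grip_force: 50.0
```

arm_command --steps '[{"claw": 0,"tx": 0,"ty": 0,"tz": 0.04,"twist": 0},{"claw": 0,"tx": 0,"ty": 0,"tz": 0.04,"twist": 0},{"claw": 0,"tx": 0,"ty": 0,"tz": 0,"twist": 0}]'

```text
time_s: 7.45
ee_pos: [485.9, 190.8, 116.2]
eef_rot: [0.866, 0.501, 0.005, 0.001]
wrist_force: [-5.8, 1.0, 25.2]
grip_width: 27.4
grip_force: 50.0
```

Force rose sharply at about z 116, so the peg has bottomed out. I'll lift and check the keeper.

arm_command --steps '[{"claw": 0,"tx": 0,"ty": 0,"tz": 0.03,"twist": 0},{"claw": 0,"tx": 0,"ty": 0,"tz": 0,"twist": 0},{"claw": 0,"tx": 0,"ty": 0,"tz": -0.3,"twist": 0},{"claw": 0,"tx": 0,"ty": 0,"tz": -0.5,"twist": 0},{"claw": 0,"tx": 0,"ty": 0,"tz": -0.5,"twist": 0},{"claw": 0,"tx": 0,"ty": 0,"tz": 0,"twist": 0},{"claw": 0,"tx": 0,"ty": 0,"tz": 0,"twist": 0}]'

```text
time_s: 8.15
ee_pos: [482.6, 189.6, 174.5]
eef_rot: [0.866, 0.501, 0.001, 0.0]
wrist_force: [-0.4, 0.0, -4.4]
grip_width: 27.7
grip_force: 50.0
```

```bash
python3 -c "
from h import *
plan((482,188.5,180),(431.7,-20.2,180),(431.7,-20.2,86))
im=snap('side','s4.png');cv2.imwrite('pics/v4.png',cv2.resize(im['frame'][170:340,100:320],None,fx=3.5,fy=3.5))"
```

```text
ee [482.6 189.6 174.5] y-angle -29.9 z [ 0.001  0.    -1.   ] w 27.7 F 50.0 wf [-0.4  0.  -4.4] t 8.15
[482.  188.5 180. ] total [-0.025  0.001 -0.11 ]
[431.7 -20.2 180. ] total [-4.12e+00  1.21e+00 -2.00e-03]
[431.7 -20.2  86. ] total [-0.002 -0.002  1.88 ]
```

View pics/v4.png

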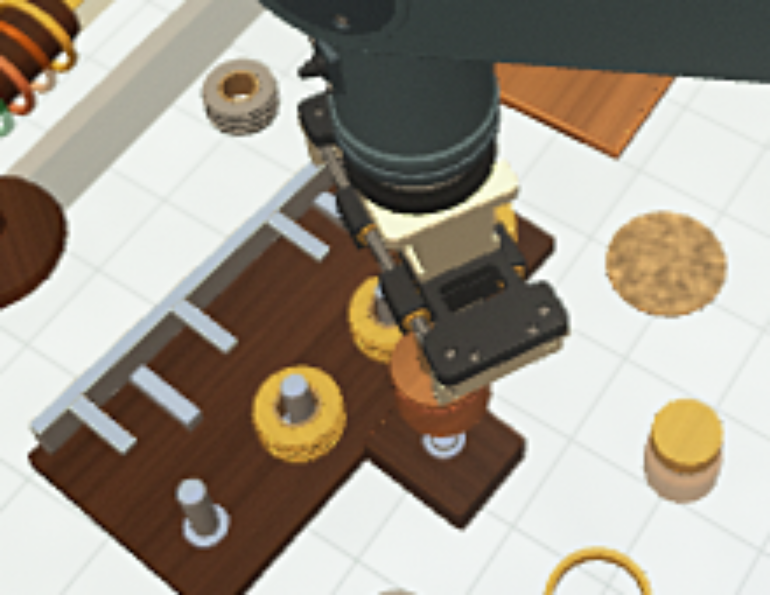

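The keeper is fully drawn back, with the prongs well clear of the spindles. Now the mallet goes back to its mat.

arm_command --steps '[{"claw": 0,"tx": -0.2,"ty": 0.05,"tz": 0,"twist": 0},{"claw": 0,"tx": -0.5,"ty": 0.16,"tz": 0,"twist": 0},{"claw": 0,"tx": -0.64,"ty": 0.2,"tz": 0,"twist": 0},{"claw": 0,"tx": -0.7,"ty": 0.2,"tz": 0,"twist": 0},{"claw": 0,"tx": -0.7,"ty": 0.2,"tz": 0,"twist": 0},{"claw": 0,"tx": -0.7,"ty": 0.2,"tz": 0,"twist": 0},{"claw": 0,"tx": -0.5,"ty": 0.15,"tz": 0,"twist": 0},{"claw": 0,"tx": -0.2,"ty": 0.05,"tz": 0,"twist": 0},{"claw": 0,"tx": 0,"ty": 0,"tz": 0,"twist": 0},{"claw": 0,"tx": 0,"ty": 0,"tz": 0,"twist": 0},{"claw": 0,"tx": 0,"ty": 0,"tz": 0,"twist": 0}]'

```text
time_s: 9.3
ee_pos: [431.6, -19.0, 174.4]
eef_rot: [0.865, 0.501, 0.0, -0.0]
wrist_force: [0.8, 0.3, -4.3]
grip_width: 27.5
grip_force: 50.0
```

arm_command --steps '[{"claw": 0,"tx": 0,"ty": 0,"tz": 0.3,"twist": 0},{"claw": 0,"tx": 0,"ty": 0,"tz": 0.4,"twist": 0},{"claw": 0,"tx": 0,"ty": 0,"tz": 0.4,"twist": 0},{"claw": 0,"tx": 0,"ty": 0,"tz": 0.3,"twist": 0},{"claw": 0,"tx": 0,"ty": 0,"tz": 0.1,"twist": 0},{"claw": 0,"tx": 0,"ty": 0,"tz": 0,"twist": 0},{"claw": 0,"tx": 0,"ty": 0,"tz": 0,"twist": 0}]'

```text
time_s: 10.0
ee_pos: [432.3, -19.7, 100.2]
eef_rot: [0.865, 0.501, 0.0, 0.0]
wrist_force: [0.7, 0.2, -4.9]
grip_width: 27.5
grip_force: 50.0
```

```bash
python3 -c "
from h import *
plan((431.7,-20.2,84))
im=snap('side','s5.png');cv2.imwrite('pics/v5.png',cv2.resize(im['frame'][160:280,220:380],None,fx=4,fy=4))"
```

```text
ee [432.3 -19.7 100.2] y-angle -29.9 z [ 0.001 -0.    -1.   ] w 27.5 F 50.0 wf [ 0.7  0.2 -4.9] t 10.0
[431.7 -20.2  84. ] total [-0.014 -0.005  0.325]
```

View pics/v5.png

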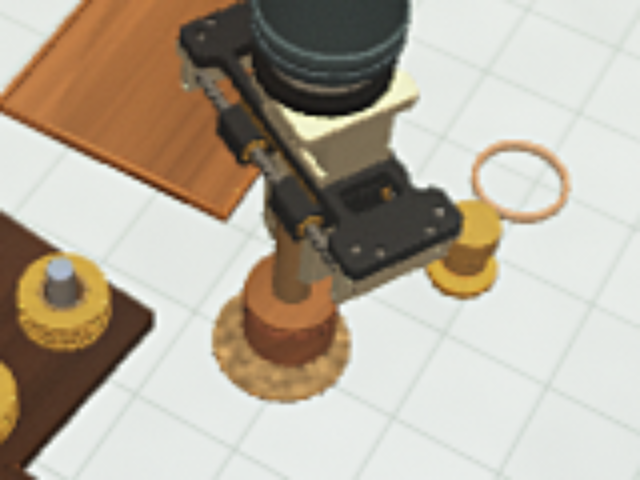

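The mallet is about 16 mm above the mat and centred. I'll lower it until it touches.

arm_command --steps '[{"claw": 0,"tx": 0,"ty": 0,"tz": 0.15,"twist": 0},{"claw": 0,"tx": 0,"ty": 0,"tz": 0.1,"twist": 0},{"claw": 0,"tx": 0,"ty": 0,"tz": 0.05,"twist": 0},{"claw": 0,"tx": 0,"ty": 0,"tz": 0,"twist": 0},{"claw": 0,"tx": 0,"ty": 0,"tz": 0,"twist": 0}]'

```text
time_s: 10.55
ee_pos: [431.6, -20.0, 84.6]
eef_rot: [0.866, 0.501, -0.0, -0.0]
wrist_force: [-0.2, 0.9, -3.7]
grip_width: 27.6
grip_force: 50.0
```

arm_command --steps '[{"claw": 0,"tx": 0,"ty": 0,"tz": 0.03,"twist": 0},{"claw": 0,"tx": 0,"ty": 0,"tz": 0,"twist": 0},{"claw": 0,"tx": 0,"ty": 0,"tz": 0,"twist": 0}]'

```text
time_s: 10.85
ee_pos: [432.1, -20.2, 84.1]
eef_rot: [0.866, 0.501, 0.0, 0.001]
wrist_force: [-2.5, 0.7, 5.4]
grip_width: 27.5
grip_force: 50.0
```

It is on the mat. I'll release and rise.

arm_command --steps '[{"claw": 0.4,"tx": 0,"ty": 0,"tz": 0,"twist": 0},{"claw": 0.6,"tx": 0,"ty": 0,"tz": 0,"twist": 0},{"claw": 0.8,"tx": 0,"ty": 0,"tz": 0,"twist": 0},{"claw": 1,"tx": 0,"ty": 0,"tz": 0,"twist": 0},{"claw": 1,"tx": 0,"ty": 0,"tz": 0,"twist": 0},{"claw": 1,"tx": 0,"ty": 0,"tz": -0.2,"twist": 0},{"claw": 1,"tx": 0,"ty": 0,"tz": -0.5,"twist": 0},{"claw": 1,"tx": 0,"ty": 0,"tz": -0.6,"twist": 0},{"claw": 1,"tx": 0,"ty": 0,"tz": -0.4,"twist": 0},{"claw": 1,"tx": 0,"ty": 0,"tz": 0,"twist": 0},{"claw": 1,"tx": 0,"ty": 0,"tz": 0,"twist": 0}]' --newtons 25

```text
time_s: 11.95
ee_pos: [431.7, -20.0, 168.4]
eef_rot: [0.866, 0.501, 0.0, 0.0]
wrist_force: [-0.5, -0.0, 0.2]
grip_width: 93.2
grip_force: 0.0
```

```bash
python3 -c "
from h import *
plan((555.4,51,160),(555.4,51,25),(555.4,51,120),(609,-265,120),(609,-265,14))
im=snap('side');hsv=cv2.cvtColor(im['frame'],cv2.COLOR_BGR2HSV)
m=cv2.inRange(hsv,(18,120,90),(32,255,255))
for c in cv2.findContours(m,cv2.RETR_EXTERNAL,cv2.CHAIN_APPROX_NONE)[0]:
  if cv2.contourArea(c)>60:
    (u,v),r=cv2.minEnclosingCircle(c);print(round(u,1),round(v,1),round(r,1),onz(im,u,v,34).round(1))
m=cv2.inRange(hsv,(3,110,50),(14,230,230))
for c in cv2.findContours(m,cv2.RETR_EXTERNAL,cv2.CHAIN_APPROX_NONE)[0]:
  if cv2.contourArea(c)>200:print('br',cv2.boundingRect(c))
"
```

```text
ee [431.7 -20.  168.4] y-angle -29.9 z [ 0.001 -0.    -1.   ] w 93.2 F 0.0 wf [-0.5 -0.   0.2] t 11.95
[555.4  51.  160. ] total [2.465 1.437 0.17 ]
[555.4  51.   25. ] total [-1.0e-03 -3.0e-03  2.7e+00]
[555.4  51.  120. ] total [ 0.     0.002 -1.9  ]
[ 609. -265.  120.] total [-4.944e+00  4.080e+00  3.000e-03]
[ 609. -265.   14.] total [-0.00e+00 -2.00e-03  2.12e+00]
270.2 342.4 16.1 [341.3 234.5  34. ]
295.8 293.8 10.2 [349.6 107.7  34. ]
184.5 287.5 13.7 [574.4 232.2  34. ]
211.5 260.0 12.8 [564.4 140.3  34. ]
15.3 264.7 22.4 [950.6 401.5  34. ]
235.2 234.9 12.2 [556.4  49.9  34. ]
335.0 226.0 8.5 [ 355.6 -110.4   34. ]
337.5 216.0 7.2 [ 363.9 -142.4   34. ]
195.5 100.5 104.2 [ 957.5 -310.9   34. ]
436.5 0.5 26.5 [  497.4 -1389.8    34. ]
br (280, 227, 25, 28)
br (30, 225, 33, 33)
br (110, 208, 148, 138)
br (59, 191, 58, 69)
br (86, 172, 31, 31)
br (219, 136, 75, 79)
br (174, 97, 73, 53)
br (0, 3, 266, 135)
```

The side view puts the rolls at (574,232), (564,140) and (556,50), which matches the spindles. I'll take roll A at (555.5,51) first.

arm_command --steps '[{"claw": 1,"tx": 0.2,"ty": 0.1,"tz": 0,"twist": 0},{"claw": 1,"tx": 0.5,"ty": 0.3,"tz": 0,"twist": 0},{"claw": 1,"tx": 0.6,"ty": 0.35,"tz": 0,"twist": 0},{"claw": 1,"tx": 0.6,"ty": 0.35,"tz": 0,"twist": 0},{"claw": 1,"tx": 0.4,"ty": 0.24,"tz": 0.1,"twist": 0},{"claw": 1,"tx": 0.16,"ty": 0.1,"tz": 0.2,"twist": 0},{"claw": 1,"tx": 0,"ty": 0,"tz": 0.2,"twist": 0},{"claw": 1,"tx": 0,"ty": 0,"tz": 0.2,"twist": 0},{"claw": 1,"tx": 0,"ty": 0,"tz": 0.2,"twist": 0},{"claw": 1,"tx": 0,"ty": 0,"tz": 0,"twist": 0},{"claw": 1,"tx": 0,"ty": 0,"tz": 0,"twist": 0},{"claw": 1,"tx": 0,"ty": 0,"tz": 0,"twist": 0}]'

```text
time_s: 13.2
ee_pos: [555.6, 50.4, 123.8]
eef_rot: [0.866, 0.5, 0.0, 0.0]
wrist_force: [0.2, -0.7, -0.2]
grip_width: 93.1
grip_force: 0.0
```

```bash
python3 -c "
from h import *
plan((555.5,51,25))"
```

```text
ee [555.6  50.4 123.8] y-angle -29.9 z [ 0.001 -0.    -1.   ] w 93.1 F 0.0 wf [ 0.2 -0.7 -0.2] t 13.2
[555.5  51.   25. ] total [ 0.009 -0.009  1.977]
```

arm_command --steps '[{"claw": 1,"tx": 0.01,"ty": -0.01,"tz": 0.2,"twist": 0},{"claw": 1,"tx": 0,"ty": 0,"tz": 0.4,"twist": 0},{"claw": 1,"tx": 0,"ty": 0,"tz": 0.5,"twist": 0},{"claw": 1,"tx": 0,"ty": 0,"tz": 0.5,"twist": 0},{"claw": 1,"tx": 0,"ty": 0,"tz": 0.3,"twist": 0},{"claw": 1,"tx": 0,"ty": 0,"tz": 0.07,"twist": 0},{"claw": 0.8,"tx": 0,"ty": 0,"tz": 0,"twist": 0},{"claw": 0.7,"tx": 0,"ty": 0,"tz": 0,"twist": 0},{"claw": 0.6,"tx": 0,"ty": 0,"tz": 0,"twist": 0},{"claw": 0.5,"tx": 0,"ty": 0,"tz": 0,"twist": 0},{"claw": 0.5,"tx": 0,"ty": 0,"tz": 0,"twist": 0},{"claw": 0.5,"tx": 0,"ty": 0,"tz": 0,"twist": 0}]' --newtons 25

```text
time_s: 14.4
ee_pos: [555.7, 51.3, 25.4]
eef_rot: [0.866, 0.501, 0.001, 0.0]
wrist_force: [-0.5, 0.2, 4.4]
grip_width: 59.1
grip_force: 25.0
```

arm_command --steps '[{"claw": 0.5,"tx": 0,"ty": 0,"tz": 0,"twist": 0},{"claw": 0.5,"tx": 0,"ty": 0,"tz": 0,"twist": 0}]'

```text
time_s: 14.6
ee_pos: [555.8, 51.3, 25.4]
eef_rot: [0.866, 0.501, 0.001, 0.0]
wrist_force: [-0.2, 0.3, 5.5]
grip_width: 59.2
grip_force: 25.0
```

Gripped at 59 mm with 25 N. I'll lift straight up 100 mm.

arm_command --steps '[{"claw": 0.5,"tx": 0,"ty": 0,"tz": -0.15,"twist": 0},{"claw": 0.5,"tx": 0,"ty": 0,"tz": -0.3,"twist": 0},{"claw": 0.5,"tx": 0,"ty": 0,"tz": -0.4,"twist": 0},{"claw": 0.5,"tx": 0,"ty": 0,"tz": -0.4,"twist": 0},{"claw": 0.5,"tx": 0,"ty": 0,"tz": -0.4,"twist": 0},{"claw": 0.5,"tx": 0,"ty": 0,"tz": -0.25,"twist": 0},{"claw": 0.5,"tx": 0,"ty": 0,"tz": -0.1,"twist": 0},{"claw": 0.5,"tx": 0,"ty": 0,"tz": 0,"twist": 0},{"claw": 0.5,"tx": 0,"ty": 0,"tz": 0,"twist": 0}]'

```text
time_s: 15.5
ee_pos: [554.5, 51.5, 123.8]
eef_rot: [0.866, 0.501, -0.001, -0.0]
wrist_force: [0.0, -0.1, -1.1]
grip_width: 59.5
grip_force: 25.0
```

```bash
python3 -c "
from h import *
plan((609,-265,125),(609,-265,12))
im=snap('side','s6.png');cv2.imwrite('pics/v6.png',cv2.resize(im['frame'][120:300,140:340],None,fx=3,fy=3))"
```

```text
ee [554.5  51.5 123.8] y-angle -29.9 z [-0.002  0.    -1.   ] w 59.5 F 25.0 wf [ 0.  -0.1 -1.1] t 15.5
[ 609. -265.  125.] total [-4.943  4.1   -0.028]
[ 609. -265.   12.] total [1.00e-03 3.00e-03 2.26e+00]
```

View pics/v6.png

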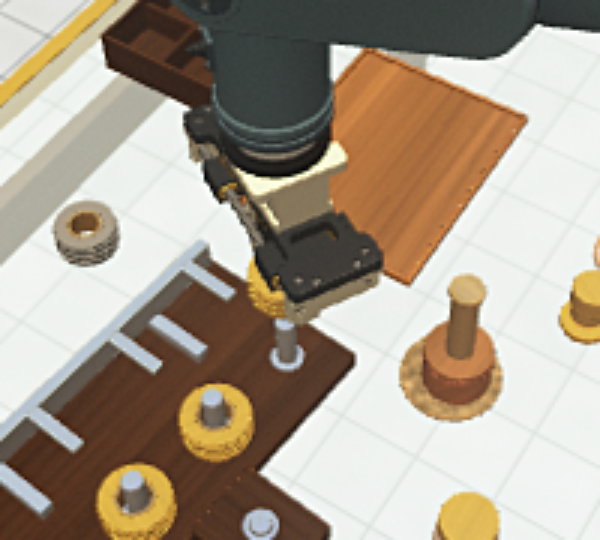

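The roll is off its spindle and the mallet stands on its mat. Next I'll carry the roll to the far right of the tray at (609,-265).

arm_command --steps '[{"claw": 0.5,"tx": -0.2,"ty": 0.16,"tz": 0,"twist": 0},{"claw": 0.5,"tx": -0.44,"ty": 0.37,"tz": 0,"twist": 0},{"claw": 0.5,"tx": -0.6,"ty": 0.5,"tz": 0,"twist": 0},{"claw": 0.5,"tx": -0.7,"ty": 0.58,"tz": 0,"twist": 0},{"claw": 0.5,"tx": -0.7,"ty": 0.58,"tz": 0,"twist": 0},{"claw": 0.5,"tx": -0.7,"ty": 0.58,"tz": 0,"twist": 0},{"claw": 0.5,"tx": -0.7,"ty": 0.58,"tz": 0,"twist": 0},{"claw": 0.5,"tx": -0.5,"ty": 0.41,"tz": 0,"twist": 0},{"claw": 0.5,"tx": -0.3,"ty": 0.25,"tz": 0,"twist": 0},{"claw": 0.5,"tx": -0.1,"ty": 0.08,"tz": 0,"twist": 0},{"claw": 0.5,"tx": 0,"ty": 0,"tz": 0,"twist": 0},{"claw": 0.5,"tx": 0,"ty": 0,"tz": 0,"twist": 0}]'

```text
time_s: 16.75
ee_pos: [609.0, -263.0, 124.4]
eef_rot: [0.865, 0.501, -0.0, -0.001]
wrist_force: [-0.5, -0.1, -1.2]
grip_width: 59.0
grip_force: 25.0
```

arm_command --steps '[{"claw": 0.5,"tx": 0,"ty": 0,"tz": 0.2,"twist": 0},{"claw": 0.5,"tx": 0,"ty": 0,"tz": 0.4,"twist": 0},{"claw": 0.5,"tx": 0,"ty": 0,"tz": 0.5,"twist": 0},{"claw": 0.5,"tx": 0,"ty": 0,"tz": 0.5,"twist": 0},{"claw": 0.5,"tx": 0,"ty": 0,"tz": 0.3,"twist": 0},{"claw": 0.5,"tx": 0,"ty": 0,"tz": 0.1,"twist": 0},{"claw": 0.5,"tx": 0,"ty": 0,"tz": 0,"twist": 0},{"claw": 0.5,"tx": 0,"ty": 0,"tz": 0,"twist": 0}]'

```text
time_s: 17.55
ee_pos: [610.1, -264.8, 25.8]
eef_rot: [0.866, 0.501, 0.0, 0.001]
wrist_force: [0.4, 1.2, -0.4]
grip_width: 59.0
grip_force: 25.0
```

```bash
python3 -c "
from h import *
plan((609,-265,11))
im=snap('side','s7.png');cv2.imwrite('pics/v7.png',cv2.resize(im['frame'][60:260,160:360],None,fx=3,fy=3))"
```

```text
ee [ 610.1 -264.8   25.8] y-angle -29.9 z [ 0.002 -0.001 -1.   ] w 59.0 F 25.0 wf [ 0.4  1.2 -0.4] t 17.55
[ 609. -265.   11.] total [-0.013 -0.018  0.295]
```

View pics/v7.png

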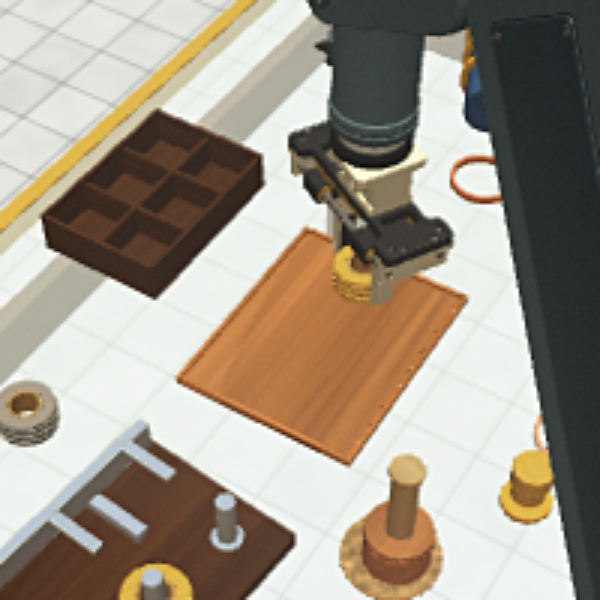

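The roll hangs level just above the tray's far-right end. I'll lower it, release and rise.

arm_command --steps '[{"claw": 0.5,"tx": 0,"ty": 0,"tz": 0.1,"twist": 0},{"claw": 0.5,"tx": 0,"ty": 0,"tz": 0.12,"twist": 0},{"claw": 0.5,"tx": 0,"ty": 0,"tz": 0.07,"twist": 0},{"claw": 0.5,"tx": 0,"ty": 0,"tz": 0.0,"twist": 0},{"claw": 0.5,"tx": 0,"ty": 0,"tz": 0.0,"twist": 0}]'

```text
time_s: 18.1
ee_pos: [609.2, -264.6, 10.3]
eef_rot: [0.866, 0.501, -0.0, -0.0]
wrist_force: [-0.7, 1.0, 2.7]
grip_width: 59.3
grip_force: 25.0
```

arm_command --steps '[{"claw": 0.75,"tx": 0,"ty": 0,"tz": 0,"twist": 0},{"claw": 0.85,"tx": 0,"ty": 0,"tz": 0,"twist": 0},{"claw": 1,"tx": 0,"ty": 0,"tz": 0,"twist": 0},{"claw": 1,"tx": 0,"ty": 0,"tz": 0,"twist": 0},{"claw": 1,"tx": 0,"ty": 0,"tz": -0.2,"twist": 0},{"claw": 1,"tx": 0,"ty": 0,"tz": -0.5,"twist": 0},{"claw": 1,"tx": 0,"ty": 0,"tz": -0.7,"twist": 0},{"claw": 1,"tx": 0,"ty": 0,"tz": -0.7,"twist": 0},{"claw": 1,"tx": 0,"ty": 0,"tz": -0.2,"twist": 0},{"claw": 1,"tx": 0,"ty": 0,"tz": 0,"twist": 0},{"claw": 1,"tx": 0,"ty": 0,"tz": 0,"twist": 0}]'

```text
time_s: 19.2
ee_pos: [608.7, -264.3, 124.2]
eef_rot: [0.866, 0.501, -0.0, -0.001]
wrist_force: [-0.3, 0.7, -0.3]
grip_width: 93.2
grip_force: 0.0
```

```bash
python3 -c "
from h import *
plan((563.2,140.6,125),(563.2,140.6,25))"
```

```text
ee [ 608.7 -264.3  124.2] y-angle -29.9 z [-0.001  0.001 -1.   ] w 93.2 F 0.0 wf [-0.3  0.7 -0.3] t 19.2
[563.2 140.6 125. ] total [ 6.566 -4.826 -0.009]
[563.2 140.6  25. ] total [-0.     0.003  2.   ]
```

arm_command --steps '[{"claw": 1,"tx": 0.3,"ty": -0.22,"tz": 0,"twist": 0},{"claw": 1,"tx": 0.6,"ty": -0.44,"tz": 0,"twist": 0},{"claw": 1,"tx": 0.8,"ty": -0.59,"tz": 0,"twist": 0},{"claw": 1,"tx": 0.8,"ty": -0.59,"tz": 0,"twist": 0},{"claw": 1,"tx": 0.8,"ty": -0.59,"tz": 0,"twist": 0},{"claw": 1,"tx": 0.8,"ty": -0.59,"tz": 0,"twist": 0},{"claw": 1,"tx": 0.8,"ty": -0.59,"tz": 0,"twist": 0},{"claw": 1,"tx": 0.8,"ty": -0.58,"tz": 0,"twist": 0},{"claw": 1,"tx": 0.6,"ty": -0.44,"tz": 0,"twist": 0},{"claw": 1,"tx": 0.26,"ty": -0.2,"tz": 0,"twist": 0},{"claw": 1,"tx": 0,"ty": 0,"tz": 0,"twist": 0},{"claw": 1,"tx": 0,"ty": 0,"tz": 0,"twist": 0}]'

```text
time_s: 20.4
ee_pos: [563.0, 139.5, 124.4]
eef_rot: [0.865, 0.501, -0.001, 0.0]
wrist_force: [0.3, -0.1, -0.0]
grip_width: 93.3
grip_force: 0.0
```

```bash
python3 -c "
from h import *
plan((563.2,140.6,125),(563.2,140.6,25))"
```

```text
ee [563.  139.5 124.4] y-angle -29.9 z [-0.001 -0.001 -1.   ] w 93.3 F 0.0 wf [ 0.3 -0.1 -0. ] t 20.4
[563.2 140.6 125. ] total [ 0.021 -0.007 -0.012]
[563.2 140.6  25. ] total [3.e-03 1.e-03 2.e+00]
```

arm_command --steps '[{"claw": 1,"tx": 0.02,"ty": -0.01,"tz": 0.2,"twist": 0},{"claw": 1,"tx": 0,"ty": 0,"tz": 0.4,"twist": 0},{"claw": 1,"tx": 0,"ty": 0,"tz": 0.5,"twist": 0},{"claw": 1,"tx": 0,"ty": 0,"tz": 0.5,"twist": 0},{"claw": 1,"tx": 0,"ty": 0,"tz": 0.3,"twist": 0},{"claw": 1,"tx": 0,"ty": 0,"tz": 0.07,"twist": 0},{"claw": 0.8,"tx": 0,"ty": 0,"tz": 0,"twist": 0},{"claw": 0.7,"tx": 0,"ty": 0,"tz": 0,"twist": 0},{"claw": 0.6,"tx": 0,"ty": 0,"tz": 0,"twist": 0},{"claw": 0.5,"tx": 0,"ty": 0,"tz": 0,"twist": 0},{"claw": 0.5,"tx": 0,"ty": 0,"tz": 0,"twist": 0},{"claw": 0.5,"tx": 0,"ty": 0,"tz": 0,"twist": 0}]' --newtons 25

```text
time_s: 21.6
ee_pos: [553.5, 144.1, 29.0]
eef_rot: [0.866, 0.499, -0.007, -0.007]
wrist_force: [-30.0, 13.4, 49.2]
grip_width: 71.3
grip_force: 29.9
```

arm_command --steps '[{"claw": 0.5,"tx": 0,"ty": 0,"tz": 0,"twist": 0},{"claw": 0.5,"tx": 0,"ty": 0,"tz": 0,"twist": 0}]'

```text
time_s: 21.8
ee_pos: [553.5, 144.1, 29.1]
eef_rot: [0.866, 0.499, -0.007, -0.007]
wrist_force: [-30.1, 13.4, 49.4]
grip_width: 71.9
grip_force: 30.0
```

A finger landed on the peg block (top at z 30), because at this angle the near finger of this middle roll lies over it. I'll open, rise, and use the mirrored angle.

arm_command --steps '[{"claw": 0.8,"tx": 0,"ty": 0,"tz": -0.05,"twist": 0},{"claw": 0.9,"tx": 0,"ty": 0,"tz": -0.05,"twist": 0},{"claw": 1,"tx": 0,"ty": 0,"tz": -0.05,"twist": 0},{"claw": 1,"tx": 0,"ty": 0,"tz": -0.1,"twist": 0},{"claw": 1,"tx": 0,"ty": 0,"tz": -0.2,"twist": 0},{"claw": 1,"tx": 0,"ty": 0,"tz": -0.5,"twist": 0},{"claw": 1,"tx": 0,"ty": 0,"tz": -0.5,"twist": 0},{"claw": 1,"tx": 0,"ty": 0,"tz": -0.5,"twist": 0},{"claw": 1,"tx": 0,"ty": 0,"tz": 0,"twist": 0},{"claw": 1,"tx": 0,"ty": 0,"tz": 0,"twist": 0},{"claw": 1,"tx": 0,"ty": 0,"tz": 0,"twist": 0}]'

```text
time_s: 22.9
ee_pos: [562.8, 141.0, 123.1]
eef_rot: [0.866, 0.501, -0.001, -0.0]
wrist_force: [-0.3, -0.3, 0.0]
grip_width: 93.5
grip_force: 0.0
```

```bash
python3 -c "
from h import *
plan((563.2,140.6,125),(563.2,140.6,25));print(manip.get_state()['joints'].round(2))
im=snap('side','s8.png');hsv=cv2.cvtColor(im['frame'],cv2.COLOR_BGR2HSV)
cv2.imwrite('pics/v8.png',cv2.resize(im['frame'][90:340,110:330],None,fx=2.4,fy=2.4))"
```

```text
ee [562.8 141.  123.1] y-angle -29.9 z [-0.002 -0.    -1.   ] w 93.5 F 0.0 wf [-0.3 -0.3  0. ] t 22.9
[563.2 140.6 125. ] total [-0.003  0.011 -0.039]
[563.2 140.6  25. ] total [0.002 0.003 2.   ]
[ 0.05  0.39  1.59 -0.    1.16  0.58]
```

View pics/v8.png

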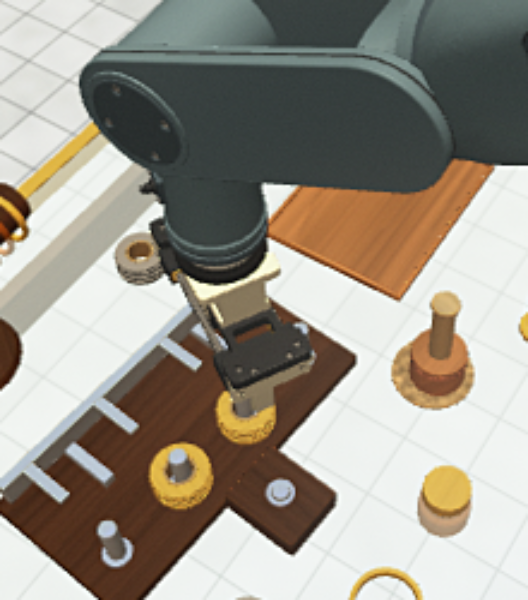

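Nothing was disturbed: the roll sits flat and the peg is still down. I'll twist by 50° to the mirrored angle and then descend.

arm_command --steps '[{"claw": 1,"tx": 0,"ty": 0,"tz": 0,"twist": -0.023},{"claw": 1,"tx": 0,"ty": 0,"tz": 0,"twist": -0.023},{"claw": 1,"tx": 0,"ty": 0,"tz": 0,"twist": -0.023},{"claw": 1,"tx": 0,"ty": 0,"tz": 0,"twist": -0.023},{"claw": 1,"tx": 0,"ty": 0,"tz": 0,"twist": -0.023},{"claw": 1,"tx": 0,"ty": 0,"tz": 0,"twist": -0.023},{"claw": 1,"tx": 0,"ty": 0,"tz": 0,"twist": 0},{"claw": 1,"tx": 0,"ty": 0,"tz": 0,"twist": 0},{"claw": 1,"tx": 0,"ty": 0,"tz": 0,"twist": 0}]'

```text
time_s: 23.85
ee_pos: [563.3, 141.1, 123.6]
eef_rot: [0.576, 0.817, -0.0, -0.0]
wrist_force: [-0.6, 0.1, 0.3]
grip_width: 92.8
grip_force: 0.0
```

```bash
python3 -c "
from h import *
plan((563.2,140.6,25))"
```

```text
ee [563.3 141.1 123.6] y-angle 19.6 z [-0.001 -0.    -1.   ] w 92.8 F 0.0 wf [-0.6  0.1  0.3] t 23.85
[563.2 140.6  25. ] total [-0.01  -0.004  1.973]
```

arm_command --steps '[{"claw": 1,"tx": 0,"ty": 0,"tz": 0.2,"twist": 0},{"claw": 1,"tx": 0,"ty": 0,"tz": 0.4,"twist": 0},{"claw": 1,"tx": 0,"ty": 0,"tz": 0.5,"twist": 0},{"claw": 1,"tx": 0,"ty": 0,"tz": 0.5,"twist": 0},{"claw": 1,"tx": 0,"ty": 0,"tz": 0.3,"twist": 0},{"claw": 1,"tx": 0,"ty": 0,"tz": 0.06,"twist": 0},{"claw": 1,"tx": 0,"ty": 0,"tz": 0,"twist": 0},{"claw": 1,"tx": 0,"ty": 0,"tz": 0,"twist": 0}]'

```text
time_s: 24.65
ee_pos: [564.2, 141.2, 26.8]
eef_rot: [0.575, 0.818, 0.0, 0.0]
wrist_force: [-0.7, 1.3, -1.1]
grip_width: 93.0
grip_force: 0.0
```

No contact this time. I'll close and lift.

arm_command --steps '[{"claw": 0.8,"tx": 0,"ty": 0,"tz": 0.02,"twist": 0},{"claw": 0.7,"tx": 0,"ty": 0,"tz": 0,"twist": 0},{"claw": 0.6,"tx": 0,"ty": 0,"tz": 0,"twist": 0},{"claw": 0.5,"tx": 0,"ty": 0,"tz": 0,"twist": 0},{"claw": 0.5,"tx": 0,"ty": 0,"tz": 0,"twist": 0},{"claw": 0.5,"tx": 0,"ty": 0,"tz": 0,"twist": 0},{"claw": 0.5,"tx": 0,"ty": 0,"tz": 0,"twist": 0},{"claw": 0.5,"tx": 0,"ty": 0,"tz": 0,"twist": 0}]' --newtons 25

```text
time_s: 25.45
ee_pos: [563.5, 141.2, 25.4]
eef_rot: [0.575, 0.818, -0.0, 0.0]
wrist_force: [-1.5, -1.2, 4.2]
grip_width: 60.6
grip_force: 25.0
```

arm_command --steps '[{"claw": 0.5,"tx": 0,"ty": 0,"tz": -0.15,"twist": 0},{"claw": 0.5,"tx": 0,"ty": 0,"tz": -0.3,"twist": 0},{"claw": 0.5,"tx": 0,"ty": 0,"tz": -0.4,"twist": 0},{"claw": 0.5,"tx": 0,"ty": 0,"tz": -0.4,"twist": 0},{"claw": 0.5,"tx": 0,"ty": 0,"tz": -0.4,"twist": 0},{"claw": 0.5,"tx": 0,"ty": 0,"tz": -0.25,"twist": 0},{"claw": 0.5,"tx": 0,"ty": 0,"tz": -0.1,"twist": 0},{"claw": 0.5,"tx": 0,"ty": 0,"tz": 0,"twist": 0},{"claw": 0.5,"tx": 0,"ty": 0,"tz": 0,"twist": 0}]'

```text
time_s: 26.35
ee_pos: [563.0, 141.1, 124.3]
eef_rot: [0.575, 0.818, -0.0, -0.001]
wrist_force: [-0.8, 0.7, -0.0]
grip_width: 60.0
grip_force: 25.0
```

```bash
python3 -c "
from h import *
plan((609,-195,125),(609,-195,25))"
```

```text
ee [563.  141.1 124.3] y-angle 19.8 z [-0.001 -0.    -1.   ] w 60.0 F 25.0 wf [-0.8  0.7 -0. ] t 26.35
[ 609. -195.  125.] total [-6.638 -1.408 -0.015]
[ 609. -195.   25.] total [-1.e-03  3.e-03  2.e+00]
```

arm_command --steps '[{"claw": 0.5,"tx": -0.3,"ty": -0.06,"tz": 0,"twist": 0},{"claw": 0.5,"tx": -0.6,"ty": -0.13,"tz": 0,"twist": 0},{"claw": 0.5,"tx": -0.8,"ty": -0.17,"tz": 0,"twist": 0},{"claw": 0.5,"tx": -0.8,"ty": -0.17,"tz": 0,"twist": 0},{"claw": 0.5,"tx": -0.8,"ty": -0.17,"tz": 0,"twist": 0},{"claw": 0.5,"tx": -0.8,"ty": -0.17,"tz": 0,"twist": 0},{"claw": 0.5,"tx": -0.8,"ty": -0.17,"tz": 0,"twist": 0},{"claw": 0.5,"tx": -0.8,"ty": -0.17,"tz": 0,"twist": 0},{"claw": 0.5,"tx": -0.6,"ty": -0.13,"tz": 0,"twist": 0},{"claw": 0.5,"tx": -0.34,"ty": -0.07,"tz": 0,"twist": 0},{"claw": 0.5,"tx": 0,"ty": 0,"tz": 0,"twist": 0},{"claw": 0.5,"tx": 0,"ty": 0,"tz": 0,"twist": 0}]'

```text
time_s: 27.55
ee_pos: [608.9, -194.5, 124.5]
eef_rot: [0.575, 0.818, 0.0, -0.001]
wrist_force: [-0.1, -0.3, -1.2]
grip_width: 60.7
grip_force: 25.0
```

arm_command --steps '[{"claw": 0.5,"tx": 0,"ty": 0,"tz": 0.2,"twist": 0},{"claw": 0.5,"tx": 0,"ty": 0,"tz": 0.4,"twist": 0},{"claw": 0.5,"tx": 0,"ty": 0,"tz": 0.4,"twist": 0},{"claw": 0.5,"tx": 0,"ty": 0,"tz": 0.3,"twist": 0},{"claw": 0.5,"tx": 0,"ty": 0,"tz": 0.1,"twist": 0},{"claw": 0.5,"tx": 0,"ty": 0,"tz": 0,"twist": 0},{"claw": 0.5,"tx": 0,"ty": 0,"tz": 0,"twist": 0}]'

```text
time_s: 28.25
ee_pos: [610.1, -195.0, 55.8]
eef_rot: [0.575, 0.818, 0.0, 0.001]
wrist_force: [0.3, -0.3, -1.2]
grip_width: 59.9
grip_force: 25.0
```

```bash
python3 -c "
from h import *
plan((609,-195,11))
im=snap('side','s9.png');cv2.imwrite('pics/v9.png',cv2.resize(im['frame'][60:260,160:360],None,fx=3,fy=3))"
```

```text
ee [ 610.1 -195.    55.8] y-angle 19.8 z [ 0.001 -0.001 -1.   ] w 59.9 F 25.0 wf [ 0.3 -0.3 -1.2] t 28.25
[ 609. -195.   11.] total [ 0.008 -0.021  0.896]
```

View pics/v9.png

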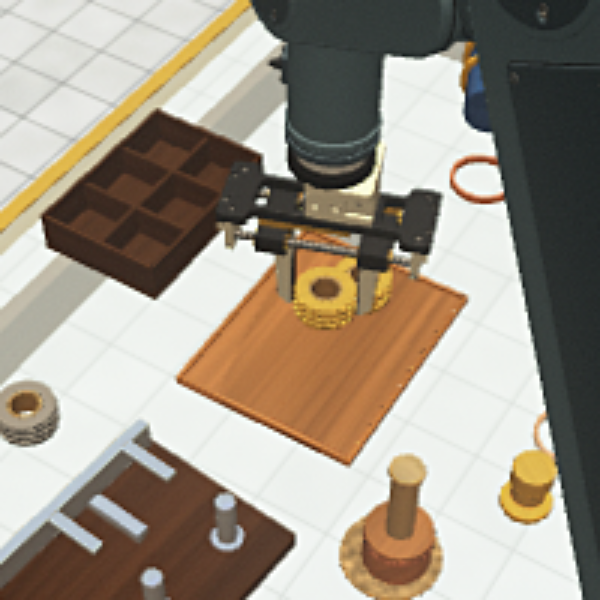

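The roll hangs level beside the first one, with room between them. I'll lower 45 mm and release.

arm_command --steps '[{"claw": 0.5,"tx": 0,"ty": 0,"tz": 0.25,"twist": 0},{"claw": 0.5,"tx": 0,"ty": 0,"tz": 0.3,"twist": 0},{"claw": 0.5,"tx": 0,"ty": 0,"tz": 0.2,"twist": 0},{"claw": 0.5,"tx": 0,"ty": 0,"tz": 0.1,"twist": 0},{"claw": 0.5,"tx": 0,"ty": 0,"tz": 0.04,"twist": 0},{"claw": 0.5,"tx": 0,"ty": 0,"tz": 0,"twist": 0},{"claw": 0.5,"tx": 0,"ty": 0,"tz": 0,"twist": 0}]'

```text
time_s: 29.0
ee_pos: [609.5, -195.2, 10.4]
eef_rot: [0.575, 0.818, -0.0, -0.0]
wrist_force: [0.1, 1.0, -0.9]
grip_width: 60.4
grip_force: 25.0
```

arm_command --steps '[{"claw": 0.75,"tx": 0,"ty": 0,"tz": 0,"twist": 0},{"claw": 0.85,"tx": 0,"ty": 0,"tz": 0,"twist": 0},{"claw": 1,"tx": 0,"ty": 0,"tz": 0,"twist": 0},{"claw": 1,"tx": 0,"ty": 0,"tz": 0,"twist": 0},{"claw": 1,"tx": 0,"ty": 0,"tz": -0.2,"twist": 0},{"claw": 1,"tx": 0,"ty": 0,"tz": -0.5,"twist": 0},{"claw": 1,"tx": 0,"ty": 0,"tz": -0.7,"twist": 0},{"claw": 1,"tx": 0,"ty": 0,"tz": -0.7,"twist": 0},{"claw": 1,"tx": 0,"ty": 0,"tz": -0.2,"twist": 0},{"claw": 1,"tx": 0,"ty": 0,"tz": 0,"twist": 0},{"claw": 1,"tx": 0,"ty": 0,"tz": 0,"twist": 0}]'

```text
time_s: 30.1
ee_pos: [608.9, -194.8, 124.8]
eef_rot: [0.575, 0.818, -0.0, -0.001]
wrist_force: [0.0, -0.5, -0.4]
grip_width: 92.7
grip_force: 0.0
```

arm_command --steps '[{"claw": 1,"tx": 0,"ty": 0,"tz": 0,"twist": 0.023},{"claw": 1,"tx": 0,"ty": 0,"tz": 0,"twist": 0.023},{"claw": 1,"tx": 0,"ty": 0,"tz": 0,"twist": 0.023},{"claw": 1,"tx": 0,"ty": 0,"tz": 0,"twist": 0.023},{"claw": 1,"tx": 0,"ty": 0,"tz": 0,"twist": 0.023},{"claw": 1,"tx": 0,"ty": 0,"tz": 0,"twist": 0.023},{"claw": 1,"tx": 0,"ty": 0,"tz": 0,"twist": 0},{"claw": 1,"tx": 0,"ty": 0,"tz": 0,"twist": 0}]'

```text
time_s: 30.9
ee_pos: [608.7, -194.7, 123.9]
eef_rot: [0.865, 0.502, -0.001, -0.001]
wrist_force: [-0.4, -0.1, 0.3]
grip_width: 93.0
grip_force: 0.0
```

```bash
python3 -c "
from h import *
plan((571.3,229.9,125),(571.3,229.9,25))"
```

```text
ee [ 608.7 -194.7  123.9] y-angle -29.7 z [-0.003  0.001 -1.   ] w 93.0 F 0.0 wf [-0.4 -0.1  0.3] t 30.9
[571.3 229.9 125. ] total [ 7.008 -4.855 -0.008]
[571.3 229.9  25. ] total [0.    0.006 2.   ]
```

arm_command --steps '[{"claw": 1,"tx": 0.3,"ty": -0.21,"tz": 0,"twist": 0},{"claw": 1,"tx": 0.6,"ty": -0.42,"tz": 0,"twist": 0},{"claw": 1,"tx": 0.85,"ty": -0.59,"tz": 0,"twist": 0},{"claw": 1,"tx": 0.85,"ty": -0.59,"tz": 0,"twist": 0},{"claw": 1,"tx": 0.85,"ty": -0.59,"tz": 0,"twist": 0},{"claw": 1,"tx": 0.85,"ty": -0.59,"tz": 0,"twist": 0},{"claw": 1,"tx": 0.85,"ty": -0.59,"tz": 0,"twist": 0},{"claw": 1,"tx": 0.85,"ty": -0.59,"tz": 0,"twist": 0},{"claw": 1,"tx": 0.6,"ty": -0.42,"tz": 0,"twist": 0},{"claw": 1,"tx": 0.4,"ty": -0.27,"tz": 0,"twist": 0},{"claw": 1,"tx": 0,"ty": 0,"tz": 0,"twist": 0},{"claw": 1,"tx": 0,"ty": 0,"tz": 0,"twist": 0}]'

```text
time_s: 32.1
ee_pos: [573.2, 220.0, 125.4]
eef_rot: [0.865, 0.502, -0.0, 0.0]
wrist_force: [-0.6, 0.3, -0.4]
grip_width: 92.8
grip_force: 0.0
```

```bash
python3 -c "
from h import *
plan((571.3,229.9,25))"
```

```text
ee [573.2 220.  125.4] y-angle -29.7 z [-0.001 -0.    -1.   ] w 92.8 F 0.0 wf [-0.6  0.3 -0.4] t 32.1
[571.3 229.9  25. ] total [ 0.155 -0.132  2.008]
```

arm_command --steps '[{"claw": 1,"tx": 0.155,"ty": -0.132,"tz": 0.1,"twist": 0},{"claw": 1,"tx": 0,"ty": 0,"tz": 0.2,"twist": 0},{"claw": 1,"tx": 0,"ty": 0,"tz": 0.2,"twist": 0},{"claw": 1,"tx": 0,"ty": 0,"tz": 0,"twist": 0},{"claw": 1,"tx": 0,"ty": 0,"tz": 0,"twist": 0}]'

```text
time_s: 32.6
ee_pos: [572.2, 228.4, 99.9]
eef_rot: [0.866, 0.5, -0.001, -0.0]
wrist_force: [-0.1, 0.1, 0.6]
grip_width: 92.9
grip_force: 0.0
```

```bash
python3 -c "
from h import *
plan((571.3,229.9,25))"
```

```text
ee [572.2 228.4  99.9] y-angle -30.0 z [-0.001 -0.    -1.   ] w 92.9 F 0.0 wf [-0.1  0.1  0.6] t 32.6
[571.3 229.9  25. ] total [ 0.019 -0.028  1.497]
```

arm_command --steps '[{"claw": 1,"tx": 0.02,"ty": -0.02,"tz": 0.2,"twist": 0},{"claw": 1,"tx": 0,"ty": 0,"tz": 0.4,"twist": 0},{"claw": 1,"tx": 0,"ty": 0,"tz": 0.4,"twist": 0},{"claw": 1,"tx": 0,"ty": 0,"tz": 0.3,"twist": 0},{"claw": 1,"tx": 0,"ty": 0,"tz": 0.15,"twist": 0},{"claw": 1,"tx": 0,"ty": 0,"tz": 0.04,"twist": 0},{"claw": 1,"tx": 0,"ty": 0,"tz": 0,"twist": 0},{"claw": 1,"tx": 0,"ty": 0,"tz": 0,"twist": 0}]'

```text
time_s: 33.4
ee_pos: [572.7, 230.6, 27.0]
eef_rot: [0.866, 0.501, 0.001, 0.0]
wrist_force: [0.1, -0.7, 1.0]
grip_width: 93.3
grip_force: 0.0
```

arm_command --steps '[{"claw": 0.8,"tx": 0,"ty": 0,"tz": 0.02,"twist": 0},{"claw": 0.7,"tx": 0,"ty": 0,"tz": 0,"twist": 0},{"claw": 0.6,"tx": 0,"ty": 0,"tz": 0,"twist": 0},{"claw": 0.5,"tx": 0,"ty": 0,"tz": 0,"twist": 0},{"claw": 0.5,"tx": 0,"ty": 0,"tz": 0,"twist": 0},{"claw": 0.5,"tx": 0,"ty": 0,"tz": 0,"twist": 0},{"claw": 0.5,"tx": 0,"ty": 0,"tz": 0,"twist": 0},{"claw": 0.5,"tx": 0,"ty": 0,"tz": 0,"twist": 0}]' --newtons 25

```text
time_s: 34.2
ee_pos: [572.1, 230.5, 25.3]
eef_rot: [0.866, 0.501, 0.0, 0.0]
wrist_force: [-0.6, 0.3, 0.5]
grip_width: 59.2
grip_force: 24.7
```

arm_command --steps '[{"claw": 0.5,"tx": 0,"ty": 0,"tz": -0.15,"twist": 0},{"claw": 0.5,"tx": 0,"ty": 0,"tz": -0.3,"twist": 0},{"claw": 0.5,"tx": 0,"ty": 0,"tz": -0.4,"twist": 0},{"claw": 0.5,"tx": 0,"ty": 0,"tz": -0.4,"twist": 0},{"claw": 0.5,"tx": 0,"ty": 0,"tz": -0.4,"twist": 0},{"claw": 0.5,"tx": 0,"ty": 0,"tz": -0.25,"twist": 0},{"claw": 0.5,"tx": 0,"ty": 0,"tz": -0.1,"twist": 0},{"claw": 0.5,"tx": 0,"ty": 0,"tz": 0,"twist": 0},{"claw": 0.5,"tx": 0,"ty": 0,"tz": 0,"twist": 0}]'

```text
time_s: 35.1
ee_pos: [571.4, 230.3, 124.2]
eef_rot: [0.866, 0.501, -0.001, -0.0]
wrist_force: [-0.8, -0.1, -1.7]
grip_width: 59.5
grip_force: 24.7
```

```bash
python3 -c "
from h import *
plan((609,-127,125),(609,-127,25))
t=snap('top');cv2.imwrite('pics/v10t.png',t['frame'])"
```

```text
ee [571.4 230.3 124.2] y-angle -29.9 z [-0.002 -0.    -1.   ] w 59.5 F 24.7 wf [-0.8 -0.1 -1.7] t 35.1
[ 609. -127.  125.] total [-5.819  4.215 -0.015]
[ 609. -127.   25.] total [0.002 0.002 2.   ]
```

Third roll is up. I'll carry it to (609,-128).

arm_command --steps '[{"claw": 0.5,"tx": -0.25,"ty": 0.18,"tz": 0,"twist": 0},{"claw": 0.5,"tx": -0.5,"ty": 0.36,"tz": 0,"twist": 0},{"claw": 0.5,"tx": -0.7,"ty": 0.51,"tz": 0,"twist": 0},{"claw": 0.5,"tx": -0.75,"ty": 0.54,"tz": 0,"twist": 0},{"claw": 0.5,"tx": -0.75,"ty": 0.54,"tz": 0,"twist": 0},{"claw": 0.5,"tx": -0.75,"ty": 0.54,"tz": 0,"twist": 0},{"claw": 0.5,"tx": -0.75,"ty": 0.54,"tz": 0,"twist": 0},{"claw": 0.5,"tx": -0.7,"ty": 0.51,"tz": 0,"twist": 0},{"claw": 0.5,"tx": -0.47,"ty": 0.36,"tz": 0,"twist": 0},{"claw": 0.5,"tx": -0.2,"ty": 0.15,"tz": 0,"twist": 0},{"claw": 0.5,"tx": 0,"ty": 0,"tz": 0,"twist": 0},{"claw": 0.5,"tx": 0,"ty": 0,"tz": 0,"twist": 0}]'

```text
time_s: 36.35
ee_pos: [609.7, -126.4, 124.7]
eef_rot: [0.866, 0.501, -0.0, -0.001]
wrist_force: [-0.2, 0.4, -0.2]
grip_width: 59.7
grip_force: 24.7
```

arm_command --steps '[{"claw": 0.5,"tx": 0,"ty": 0,"tz": 0.2,"twist": 0},{"claw": 0.5,"tx": 0,"ty": 0,"tz": 0.4,"twist": 0},{"claw": 0.5,"tx": 0,"ty": 0,"tz": 0.4,"twist": 0},{"claw": 0.5,"tx": 0,"ty": 0,"tz": 0.3,"twist": 0},{"claw": 0.5,"tx": 0,"ty": 0,"tz": 0.1,"twist": 0},{"claw": 0.5,"tx": 0,"ty": 0,"tz": 0,"twist": 0},{"claw": 0.5,"tx": 0,"ty": 0,"tz": 0,"twist": 0}]'

```text
time_s: 37.05
ee_pos: [610.7, -126.6, 55.7]
eef_rot: [0.865, 0.501, 0.0, 0.0]
wrist_force: [0.0, 0.4, -0.2]
grip_width: 59.3
grip_force: 24.7
```

```bash
python3 -c "
from h import *
plan((609,-128,11))
im=snap('side','s9.png');cv2.imwrite('pics/v10.png',cv2.resize(im['frame'][60:260,160:360],None,fx=3,fy=3))"
```

```text
ee [ 610.7 -126.6   55.7] y-angle -29.8 z [ 0.001 -0.    -1.   ] w 59.3 F 24.7 wf [ 0.   0.4 -0.2] t 37.05
[ 609. -128.   11.] total [-0.041 -0.017  0.893]
```

View pics/v10.png

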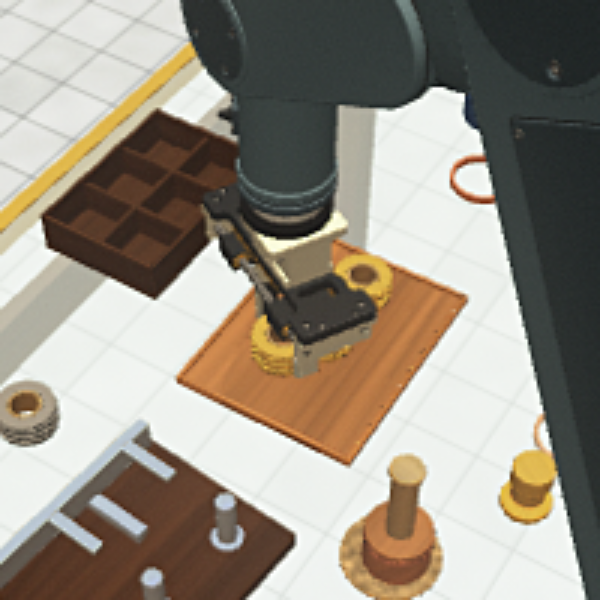

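The third roll is still level in the hand, with the middle one partly hidden behind it. I'll lower and release with a limited opening.

arm_command --steps '[{"claw": 0.5,"tx": -0.02,"ty": 0,"tz": 0.25,"twist": 0},{"claw": 0.5,"tx": 0,"ty": 0,"tz": 0.3,"twist": 0},{"claw": 0.5,"tx": 0,"ty": 0,"tz": 0.2,"twist": 0},{"claw": 0.5,"tx": 0,"ty": 0,"tz": 0.1,"twist": 0},{"claw": 0.5,"tx": 0,"ty": 0,"tz": 0.04,"twist": 0},{"claw": 0.5,"tx": 0,"ty": 0,"tz": 0,"twist": 0},{"claw": 0.5,"tx": 0,"ty": 0,"tz": 0,"twist": 0}]'

```text
time_s: 37.8
ee_pos: [609.9, -128.2, 10.4]
eef_rot: [0.866, 0.501, 0.0, 0.0]
wrist_force: [-0.8, -0.4, -1.5]
grip_width: 59.1
grip_force: 24.7
```

arm_command --steps '[{"claw": 0.75,"tx": 0,"ty": 0,"tz": 0,"twist": 0},{"claw": 0.85,"tx": 0,"ty": 0,"tz": 0,"twist": 0},{"claw": 0.85,"tx": 0,"ty": 0,"tz": 0,"twist": 0},{"claw": 0.85,"tx": 0,"ty": 0,"tz": 0,"twist": 0},{"claw": 0.85,"tx": 0,"ty": 0,"tz": -0.2,"twist": 0},{"claw": 0.85,"tx": 0,"ty": 0,"tz": -0.5,"twist": 0},{"claw": 0.85,"tx": 0,"ty": 0,"tz": -0.7,"twist": 0},{"claw": 1,"tx": 0,"ty": 0,"tz": -0.7,"twist": 0},{"claw": 1,"tx": 0,"ty": 0,"tz": -0.5,"twist": 0},{"claw": 1,"tx": 0,"ty": 0,"tz": 0,"twist": 0},{"claw": 1,"tx": 0,"ty": 0,"tz": 0,"twist": 0}]'

```text
time_s: 38.9
ee_pos: [610.0, -128.2, 141.5]
eef_rot: [0.866, 0.501, 0.0, 0.001]
wrist_force: [-0.5, 0.9, 0.1]
grip_width: 93.0
grip_force: 0.0
```

arm_command --steps '[{"claw": 1,"tx": 0.3,"ty": -0.21,"tz": 0,"twist": 0},{"claw": 1,"tx": 0.6,"ty": -0.42,"tz": 0,"twist": 0},{"claw": 1,"tx": 0.8,"ty": -0.58,"tz": 0,"twist": 0},{"claw": 1,"tx": 0.8,"ty": -0.58,"tz": 0,"twist": 0},{"claw": 1,"tx": 0.8,"ty": -0.58,"tz": 0,"twist": 0},{"claw": 1,"tx": 0.8,"ty": -0.58,"tz": 0,"twist": 0},{"claw": 1,"tx": 0.6,"ty": -0.42,"tz": 0,"twist": 0},{"claw": 1,"tx": 0.3,"ty": -0.21,"tz": 0,"twist": 0},{"claw": 1,"tx": 0,"ty": 0,"tz": 0,"twist": 0},{"claw": 1,"tx": 0,"ty": 0,"tz": 0,"twist": 0},{"claw": 1,"tx": 0,"ty": 0,"tz": 0,"twist": 0}]'

```text
time_s: 40.0
ee_pos: [578.7, 177.2, 139.8]
eef_rot: [0.866, 0.5, -0.001, -0.0]
wrist_force: [0.3, -1.1, 0.7]
grip_width: 92.7
grip_force: 0.0
```

```bash
python3 -c "
from h import *
plan()
t=snap('top','t11.png');im=snap('side','s11.png')
a=np.hstack([t['frame'][130:310,180:380],im['frame'][100:280,190:390]]);cv2.imwrite('pics/v11.png',cv2.resize(a,None,fx=2,fy=2))
for n,f,z in(('top',t,20),('side',im,20)):
  m=cv2.inRange(cv2.cvtColor(f['frame'],cv2.COLOR_BGR2HSV),(18,120,90),(32,255,255))
  for c in cv2.findContours(m,cv2.RETR_EXTERNAL,cv2.CHAIN_APPROX_NONE)[0]:
    if 100<cv2.contourArea(c)<900:
      (u,v),r=cv2.minEnclosingCircle(c);print(n,round(u,1),round(v,1),round(r,1),onz(f,u,v,z).round(1))
"
```

```text
ee [578.7 177.2 139.8] y-angle -29.9 z [-0.002 -0.    -1.   ] w 92.7 F 0.0 wf [ 0.3 -1.1  0.7] t 40.0
top 185.5 292.0 9.7 [346.3 123.5  20. ]
top 146.9 294.2 13.7 [346.8 221.   20. ]
top 284.5 279.5 8.9 [ 361.8 -128.6   20. ]
top 300.8 183.2 11.4 [ 610.1 -191.4   20. ]
top 276.4 183.8 11.3 [ 612.4 -125.8   20. ]
top 328.1 181.9 11.6 [ 609.3 -264.7   20. ]
side 270.2 342.4 16.1 [343.4 230.2  20. ]
side 295.7 294.0 10.1 [351.7 102.   20. ]
side 16.0 265.0 22.6 [960.  399.4  20. ]
side 337.5 216.0 7.2 [ 366.4 -152.6   20. ]
side 261.5 180.0 19.0 [ 602.4 -149.5   20. ]
side 252.0 50.0 28.4 [ 969.1 -670.6   20. ]
side 431.5 0.0 22.5 [  521.5 -1411.4    20. ]
```

View pics/v11.png

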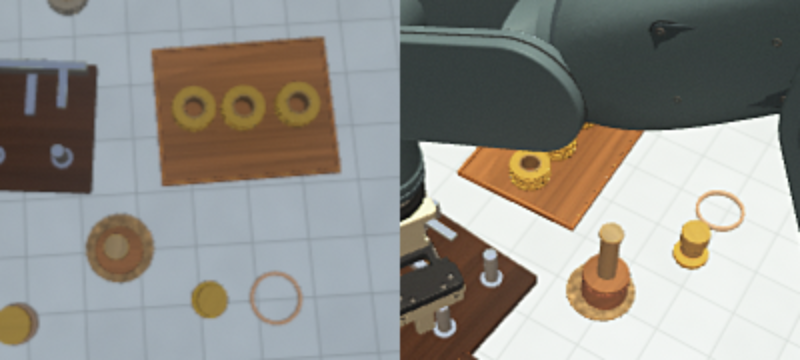

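All three rolls lie flat and apart in the tray, at top (276,184), (301,183) and (328,182). The mallet stands in the middle of its mat and the bystanders are where they were, so I'm handing in.

```bash
python3 -c "
from workcell import manip
print(manip.job_done())"
```

```text
the job is handed in; nothing more can be done
None
```

I handed the job in at about 40 s: peg knocked fully down with the mallet, all three rolls present flat and apart in the tray, mallet head down on its mat and bystanders unmoved; while I positioned for the middle roll, a finger pressed the peg block with roughly 50–60 N before I backed off, and the hand-in returned no verdict.

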